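Set out the stirrer, bottles and tube block for an analyser run

TASK

Put the steel canister in the middle of the stirrer's white top and close it with its lid, and stand the yellow tube block in the middle of the white sample plate with its row of tubes running from red bar to red bar. Stand the amber bottle on the bench beside the stirrer, on the side facing the sample plate, and the blue-capped bottle on the opposite side, each squarely off the middle of that side with a gap of 30 mm to the stirrer. Tip nothing over, and leave the blue carton and the white cup where they are.

Things in the scene. Friction and masses are not known exactly. Their poses are not given: they have to be found in the camera images.
- canister: small open stainless-steel canister, loose, plain round cylinder 56 mm in diameter and 60 mm high, wall 3 mm (mouth 50 mm). Origin: centre of its underside, z up
- lid: the canister's steel lid, loose: disc 60 mm in diameter with a black round knob (20 mm in diameter). Origin: centre of its underside, z up. From there up: tapered plug 0 to 5 mm (36 to 42 mm in diameter), disc 5 to 9 mm, knob 9 to 31 mm. On the bench it stands on the plug; when shut, the plug is in the mouth, the disc on the rim, its origin 55 mm above the canister's
- amber_bottle: brown (amber) bottle with a black cap, loose; round body 56 mm in diameter, straight up to 62 mm, then a shoulder and a cap 36 mm in diameter; 88 mm high in all. Origin: centre of its underside, z up
- blue_bottle: white bottle with a blue cap, loose; same form and size as the amber bottle (body 56 mm in diameter, straight up to 62 mm, 88 mm high). Origin: centre of its underside, z up
- tube_block: yellow plastic block holding three short fixed tubes with green, clear and red caps, loose; block 32 mm (its x) by 80 mm (its y) by 40 mm high, tube caps up to 68 mm, the tubes in a row along y. Origin: centre of its underside
- stirrer: dark grey laboratory stirrer, fixed: 110 (its x) by 100 mm (its y), in its middle a round white top, 90 mm in diameter, 46 mm above the bench. Its front (-x, roughly towards the robot, turned up to 0.3 rad) has a black knob, 10 mm proud. Side faces at y = +50 and -50 mm; the sample plate lies off one of them, which one differs from start to start. Origin: centre of its underside
- plate: white sample plate with grey notches along two edges, fixed to the bench; 80 mm (its x) by 130 mm (its y), its top 12 mm above the bench, with a red stop bar across each end (centred at y = +59 and -59 mm, 8 mm thick, 10 mm above the top). Turned up to 0.35 rad. Origin: centre of its underside
- carton: bystander, loose: small blue carton, 45 x 60 x 50 mm high, with a white paper on top. Origin: centre of its underside. To be left where it is
- cup: bystander, loose: small white open cup, 44 mm across the rim, 40 mm high. Origin: centre of its underside. To be left where it is
Not all that is in view belongs to the job. Of the things that look like the tube_block, take the one that is farthest to the robot's left at the start.

How it is judged:
By the outcome, as a careful person would: the job done as asked, in the order asked, and still so for the second after the job is handed in, with the robot touching nothing.
It also fails if it takes over 120 s, if anything falls off the work surface, if the arm or the gripper's body presses on something with over 40 N, if the wrist force passes 120 N, or if a joint passes its speed limit or range.

ROBOT

A 6-joint arm with a two-finger parallel gripper is mounted at the origin on the work surface. World frame = base frame: x ahead of the robot, y to its left, z up, the work surface at z = 0. Lengths are in m, angles in rad, forces in N, time in s.
With the tool pointing down it reaches from about 0.3 to 1 m from the base axis. Payload 5.1 kg.
Tool frame: the origin (TCP) lies midway between the tips of the shut fingers; the grasp point (between the pads) lies 19 mm behind it; z points along the fingers, y is the line along which they close (so a half turn about z gives the same grasp; the last joint's range is limited). The gripper opens to 95 mm and grips with 3 to 60 N. Pads are 20 mm wide; open, the fingers measure 119 mm over their backs; the gripper's body (75 mm by 180 mm) begins 59 mm behind the grasp point.
Start: joints at [-1.387, 0.124, 1.65, -0, 1.367, -0.083], TCP at [0.171, -0.627, 0.188] pointing down, gripper open.
Joint ranges: [-2.61, 2.61], [-1.02, 2.33], [0.03, 2.71], [-1.35, 4.49], [0.32, 2.68], [-2.91, 2.91]. Speed limits (rad/s): [2.57, 2.57, 3.14, 3.14, 3.14, 3.14].

INTERFACE

Orientations are given as a unit quaternion [x, y, z, w].
In Python, from cell import robot gives the robot as it stands.
- The arm moves only by the tool play_rows, never from a script. Its argument "moves" is a list of rows, each a list of 5 numbers: the finger opening in m, from 0 to 0.0951, then the shift along the tool's x, y, z in m, then the turn about the tool's z in rad. In form: [[grip, dx, dy, dz, spin], ...]. A call has 1 to 12 rows; each row shifts and turns the commanded pose from where the row before left it, along the tool's axes as they then stand; what a row does not reach is not made up. A row lasts 1/10 s, in which the tool goes at most 50 mm and 8.59 degrees, less where a joint would pass 70% of its speed; a pose out of reach is approached as far as the arm can. A call is refused whole if a number of a shift passes 0.05 or a number of a turn 0.15, either way. A call with a gripper value outside its range is refused whole. The fingers move at their own pace and stop on an object; "newtons" is the grip in N (left out, the last holds). Time passes only in rows, so rows that do not move let the fingers close. It gives the time, the measured TCP pose, the force, the opening and the grip force at its end, in the units of the state.
- robot.get_state(): the state, without advancing time (a new reading comes with each control period).
- robot.grab_frame(name): name is "scene" or "top" or "wrist"; returns a dict with "color" (400x640x3 uint8, red, green, blue), "K" (3x3 intrinsics, pixels), "eye" and "orientation" of the camera in the world; the wrist camera has in their place "T_tool_cam" (4x4, takes a point from camera to tool coordinates, whose origin is the TCP and whose axes are the flange's). Camera axes: x right, y up, looking along -z (the intrinsics and any distortion apply to the point x, -y, -z); pixel columns grow to the right and rows downward; lengths in m; the calibration is good to about 2 mm. A picture is of the moment at which its call begins: read the wrist's pose just before it. There is no depth.
- robot.job_done(): hands the job in; it is judged then, once.
The state is a dict: "time": time; "joint_pos": joint angles; "qd": joint speeds; "joint_torque": joint torques, N m; "position": TCP position; "eef_rot": TCP orientation; "contact_force": force on the tool from outside, world axes, zero at the start; "ft_torque": the same for the moment, N m; "opening": finger opening in m; "grasp_force": force on a finger pad.
Only numpy, scipy, OpenCV 4.12 (cv2) and the standard library are available. Lean on these libraries where they do the work, as an engineer would, in place of code of your own. Each camera call takes 0.05 s, during which the arm holds its last target. There are 200 camera calls.

## Working session

There is one attempt and no reset: what is moved stays moved. The work goes in short steps, Python scripts to look and compute and a tool call to move; the robot and the scene stay as the last step left them, time stands still between calls to the robot, and variables do not carry over. Pictures are saved under pics/ and viewed, at most 14 in all, crops included, and the job is handed in when it is done.

Besides the shell and the picture viewer there is one more tool, called after "Request:" as a command line: name --pt "numbers of a row" for each row, then --argument value for the rest. play_rows: Moves the arm, as the interface text tells. Its arguments: {"type":"object","properties":{"moves":{"type":"array"},"newtons":{"type":"number"}},"required":["moves"]}

```bash
ls; mkdir -p pics; python3 - <<'E'
from cell import robot
import cv2,pickle
s=robot.get_state();print(s)
d={}
for n in("scene","top","wrist"):
    f=robot.grab_frame(n);d[n]=f
    cv2.imwrite(f"pics/{n}0.png",f["color"][...,::-1]);print(n,{k:v for k,v in f.items() if k!="color"})
pickle.dump((s,d),open("f0.pkl","wb"))
E
```

```text
pics
{'time': 0.0, 'joint_pos': array([-1.38660843e+00,  1.24464568e-01,  1.65165534e+00, -3.41794184e-05,
        1.36748976e+00, -8.25939741e-02]), 'qd': array([ 1.52005543e-03, -6.38102418e-04,  1.48175796e-04,  1.03181937e-04,
       -4.00632701e-05, -4.29538618e-04]), 'joint_torque': array([ 3.29818504e-04, -4.17606211e+01, -3.59932387e+01,  7.74411578e-02,
        4.93479869e-02, -1.81727369e-04]), 'position': array([ 0.17119742, -0.62633611,  0.18662437]), 'eef_rot': array([ 9.91115648e-01,  1.32999080e-01, -6.79198302e-05, -1.00635859e-03]), 'contact_force': array([-0.38665031, -0.6751672 , -0.1093431 ]), 'ft_torque': array([0.01833706, 0.02034907, 0.0213158 ]), 'grasp_force': 0.0, 'opening': 0.09526885452988507}
scene {'K': array([[395.62232042,   0.        , 320.84626769],
       [  0.        , 395.62232042, 204.71729906],
       [  0.        ,   0.        ,   1.        ]]), 'eye': array([0.79471085, 0.36809645, 0.76023055]), 'orientation': array([0.09173555, 0.26633416, 0.91148358, 0.2997472 ])}
top {'K': array([[469.01675892,   0.        , 318.91408053],
       [  0.        , 469.01675892, 203.37106221],
       [  0.        ,   0.        ,   1.        ]]), 'eye': array([0.35361087, 0.01176875, 1.22307642]), 'orientation': array([ 0.04149518, -0.0537353 , -0.69556206,  0.71525107])}
wrist {'K': array([[354.60099837,   0.        , 322.38893058],
       [  0.        , 354.60099837, 206.36479889],
       [  0.        ,   0.        ,   1.        ]]), 'T_tool_cam': array([[-4.12898094e-04,  9.70424233e-01,  2.41405544e-01,
         6.79508568e-02],
       [ 9.99999567e-01,  1.99482405e-04,  9.08493450e-04,
        -1.12518863e-03],
       [ 8.33467901e-04,  2.41405815e-01, -9.70423896e-01,
        -1.97446173e-01],
       [ 0.00000000e+00,  0.00000000e+00,  0.00000000e+00,
         1.00000000e+00]])}
```

View pics/top0.png

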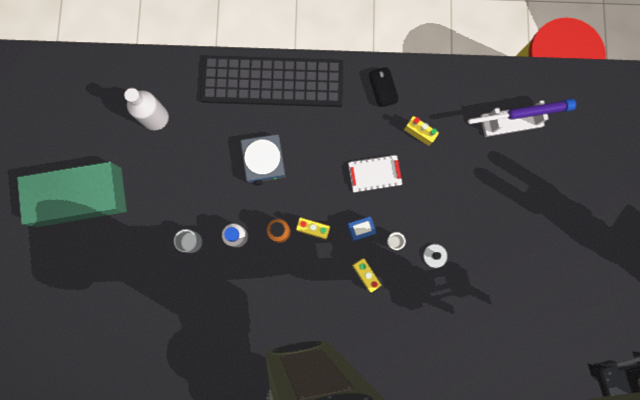

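View pics/scene0.png

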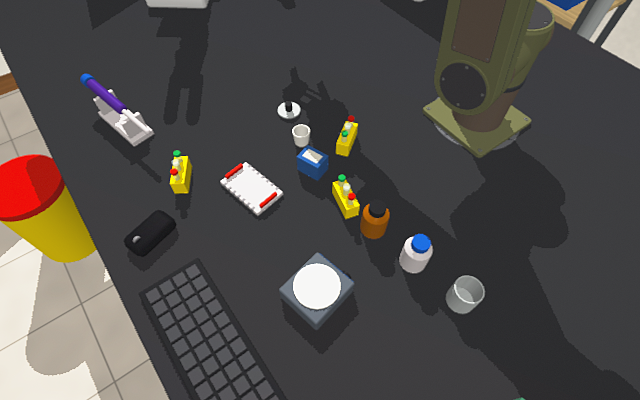

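The top view has +y to the left. It shows the canister at (187,241), blue bottle (235,235), amber bottle (278,230), leftmost tube block (313,228), lid (435,256), stirrer (263,158) and plate (375,174). The scene view agrees. The carton (362,228) and cup (396,241) must not be touched.

```bash
cat > h.py <<'E'
import numpy as np,cv2
from scipy.spatial.transform import Rotation as R
def campose(f,s=None):
    if "eye" in f: return np.array(f["eye"]),R.from_quat(f["orientation"]).as_matrix()
    T=np.eye(4);T[:3,:3]=R.from_quat(s["eef_rot"]).as_matrix();T[:3,3]=s["position"]
    C=T@f["T_tool_cam"];return C[:3,3],C[:3,:3]
def cast(f,uv,z,s=None):
    e,M=campose(f,s);uv=np.atleast_2d(np.asarray(uv,float))
    p=np.c_[uv,np.ones(len(uv))]@np.linalg.inv(f["K"]).T*[1,-1,-1]
    d=p@M.T;return e+d*((z-e[2])/d[:,2])[:,None]
def project(f,P,s=None):
    e,M=campose(f,s);c=(np.atleast_2d(P)-e)@M;c=c*[1,-1,-1];q=c@f["K"].T;return q[:,:2]/q[:,2:]
def hsv(f):return cv2.cvtColor(f["color"],cv2.COLOR_RGB2HSV)
def blobs(mask,amin=15):
    n,l,st,c=cv2.connectedComponentsWithStats(mask.astype(np.uint8))
    return [(c[i],st[i],l==i) for i in range(1,n) if st[i,4]>=amin]
def masks(f):
    H=hsv(f).astype(int);h,s,v=H[...,0],H[...,1],H[...,2]
    return dict(white=(s<40)&(v>170),red=((h<6)|(h>174))&(s>150)&(v>90),yellow=(h>22)&(h<34)&(s>130)&(v>90),
      blue=(h>105)&(h<125)&(s>150)&(v>60),amber=(h>7)&(h<20)&(s>130)&(v>50),green=(h>45)&(h<80)&(s>130))
E
python3 - <<'E'
from h import *;import pickle
s,d=pickle.load(open("f0.pkl","rb"))
f=d["top"];Z=dict(white=.03,red=.022,yellow=.04,blue=.088,amber=.06,green=.068)
for k,m in masks(f).items():
    m=m.copy();m[:60]=0;m[330:]=0
    for c,st,_ in blobs(m):print(k,c.round(1),st[2:],cast(f,c,Z[k])[0].round(3))
E
```

```text
white [146.7 107.8] [ 43  41 989] [0.755 0.451 0.03 ]
white [505.8 122.8] [ 75  28 799] [ 0.746 -0.496  0.03 ]
white [545.3 116.4] [ 5  6 23] [ 0.766 -0.602  0.03 ]
white [424.3 125.9] [ 5  6 21] [ 0.73  -0.279  0.03 ]
white [261.9 156.4] [ 36  35 985] [0.634 0.144 0.03 ]
white [374.6 173.4] [  53   36 1267] [ 0.598 -0.149  0.03 ]
white [361.9 227.5] [ 18  14 154] [ 0.457 -0.118  0.03 ]
white [239.3 230.2] [14 15 88] [0.441 0.194 0.03 ]
white [313. 227.] [ 5  5 21] [0.454 0.007 0.03 ]
white [185.  231.8] [19  5 28] [0.433 0.33  0.03 ]
white [395.4 240.8] [ 18  18 191] [ 0.425 -0.204  0.03 ]
white [436.1 256.3] [ 23  23 293] [ 0.389 -0.308  0.03 ]
white [368.1 275.1] [ 5  5 22] [ 0.337 -0.136  0.03 ]
red [416.2 119.8] [ 6  6 23] [ 0.749 -0.26   0.022]
red [397.6 168.8] [ 6 18 60] [ 0.614 -0.21   0.022]
red [352.8 176. ] [ 5 18 41] [ 0.591 -0.093  0.022]
red [302.8 223.6] [ 5  5 19] [0.463 0.033 0.022]
red [374.  283.9] [ 5  5 20] [ 0.315 -0.152  0.022]
yellow [420.1 131.8] [ 35  30 416] [ 0.711 -0.266  0.04 ]
yellow [312.8 228.3] [ 34  22 357] [0.45  0.007 0.04 ]
yellow [365.8 274.6] [ 30  34 359] [ 0.338 -0.129  0.04 ]
blue [570.3 104.3] [ 12  12 106] [ 0.78  -0.638  0.088]
blue [360.8 228.4] [ 27  23 186] [ 0.449 -0.109  0.088]
blue [231.3 233.9] [ 14  14 150] [0.427 0.203 0.088]
amber [279.1 231.2] [ 24  24 281] [0.439 0.091 0.06 ]
amber [374.1 283.8] [ 7  7 15] [ 0.317 -0.147  0.06 ]
green [433.2 130.9] [ 6  5 21] [ 0.706 -0.293  0.068]
green [323.1 229.6] [ 5  5 18] [ 0.446 -0.018  0.068]
green [362.1 265.7] [ 5  5 18] [ 0.36  -0.116  0.068]
```

Request:
play_rows --pt "0.095 0 0 -0.02 -0.145" --pt "0.095 0 0 -0.02 -0.145" --pt "0.095 0 0 -0.02 -0.145" --pt "0.095 0 0 -0.02 -0.145" --pt "0.095 0 0 -0.02 -0.145" --pt "0.095 0 0 -0.02 -0.145" --pt "0.095 0 0 -0.02 -0.145" --pt "0.095 0 0 -0.02 -0.145" --pt "0.095 0 0 -0.02 -0.145"

```text
time: 1.05
position: [0.1713, -0.6268, 0.3681]
eef_rot: [0.705, 0.71, 0.0, -0.0]
contact_force: [-0.2, -0.9, 0.1]
opening: 0.0946
grasp_force: 0.0
```

Request:
play_rows --pt "0.095 0.044 0.017 0 0" --pt "0.095 0.044 0.017 0 0" --pt "0.095 0.044 0.017 0 0" --pt "0.095 0.044 0.017 0 0" --pt "0.095 0.044 0.017 0 0" --pt "0.095 0.044 0.017 0 0" --pt "0.095 0.044 0.017 0 0" --pt "0.095 0.044 0.017 0 0" --pt "0.095 0.044 0.017 0 0"

```text
time: 1.95
position: [0.324, -0.229, 0.3676]
eef_rot: [0.707, 0.707, 0.0, 0.0]
contact_force: [0.6, -0.4, 0.3]
opening: 0.095
grasp_force: 0.0
```

Request:
play_rows --pt "0.095 0.044 0.017 0 0" --pt "0.095 0.044 0.017 0 0" --pt "0.095 0.044 0.017 0 0" --pt "0.095 0.044 0.017 0 0" --pt "0.095 0.044 0.017 0 0" --pt "0.095 0.044 0.017 0 0" --pt "0.095 0.044 0.017 0 0" --pt "0.095 0.044 0.017 0 0" --pt "0.095 0 0 0 0" --pt "0.095 0 0 0 0"

```text
time: 2.95
position: [0.4594, 0.122, 0.3671]
eef_rot: [0.706, 0.708, -0.001, -0.0]
contact_force: [0.7, -0.5, -0.4]
opening: 0.0949
grasp_force: 0.0
```

```bash
python3 - <<'E'
from cell import robot
import cv2,pickle
s=robot.get_state();f=robot.grab_frame("wrist")
cv2.imwrite("pics/wrist1.png",f["color"][...,::-1]);pickle.dump((s,f),open("w1.pkl","wb"))
print(s["position"],s["eef_rot"])
E
```

```text
[0.45936002 0.12200458 0.36714475] [ 7.05912274e-01  7.08298686e-01 -8.49238280e-04 -3.34604013e-04]
```

View pics/wrist1.png

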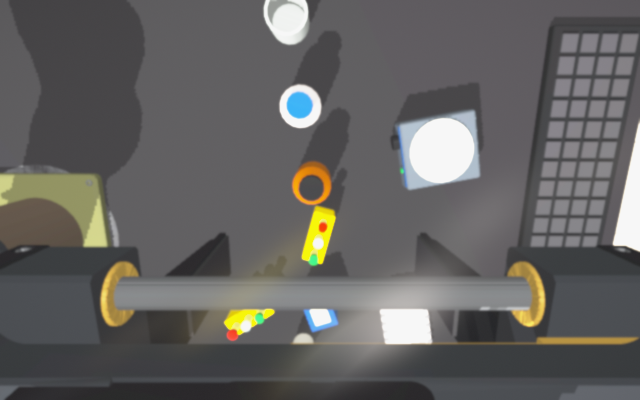

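The wrist view shows the canister at (288,18), the blue cap (299,105), amber bottle (312,184), tube block (319,236) and stirrer disc (441,151). The plate is half hidden behind the gripper, so it needs a second look.

```bash
python3 - <<'E'
from h import *;import pickle
s0,d=pickle.load(open("f0.pkl","rb"));s,w=pickle.load(open("w1.pkl","rb"));t=d["top"];sc=d["scene"]
def largest(m,box):
    k=np.zeros_like(m);u0,v0,u1,v1=box;k[v0:v1,u0:u1]=m[v0:v1,u0:u1]
    return max(blobs(k,3),key=lambda b:b[1][4])[2].astype(np.uint8)
def cont(m):return max(cv2.findContours(m,cv2.RETR_EXTERNAL,cv2.CHAIN_APPROX_NONE)[0],key=cv2.contourArea)[:,0,:]
def circ(f,m,z,ss=None):
    P=cast(f,cont(m),z,ss)[:,:2];c,r=cv2.minEnclosingCircle(P.astype(np.float32)*1000);e=cv2.fitEllipse(P.astype(np.float32)*1000);return np.r_[e[0],e[1]].round(1)
M=masks(w);Mt=masks(t);Ms=masks(sc)
print("disc w",circ(w,largest(M["white"],(400,110,480,190)),.046,s),"t",circ(t,largest(Mt["white"],(240,135,285,180)),.046),"s",circ(sc,largest(Ms["white"],(285,255,350,320)),.046))
print("bluecap w",circ(w,largest(M["blue"],(280,85,320,125)),.088,s),"t",circ(t,largest(Mt["blue"],(215,220,255,255)),.088),"s",circ(sc,largest(Ms["blue"],(405,230,435,256)),.088))
a=cont(largest(M["amber"],(285,155,340,210)));print("amber w",circ(w,largest(M["amber"],(285,155,340,210)),.06,s),"t",circ(t,largest(Mt["amber"],(260,215,300,250)),.06))
# black cap inside amber
H=hsv(w);k=((H[...,2]<75)).astype(bool);print("ambercap w",circ(w,largest(k,(298,172,326,201)),.088,s))
for n,f,ss,box,g in(("w",w,s,(295,200,345,270),M),("t",t,None,(295,215,335,245),Mt)):
    m=largest(g["yellow"],box)
    P=cast(f,cont(m),.04,ss)[:,:2].astype(np.float32)*1000;print("block",n,cv2.minAreaRect(P))
    for c in("red","green"):
        b=largest(g[c],box);v,u=np.nonzero(b);print(c,cast(f,[u.mean(),v.mean()],.068,ss)[0].round(4))
b=[]
for box in((385,155,410,185),(342,165,365,190)):
    m=largest(Mt["red"],box);v,u=np.nonzero(m);b.append(cast(t,[u.mean(),v.mean()],.02)[0]);
b=np.array(b);print("plate bars t",b.round(4),b.mean(0),np.linalg.norm(b[0]-b[1]),np.arctan2(-(b[1]-b[0])[0],(b[1]-b[0])[1]))
b=[]
for box in((220,160,245,185),(255,190,280,210)):
    m=largest(Ms["red"],box);v,u=np.nonzero(m);b.append(cast(sc,[u.mean(),v.mean()],.02)[0]);
b=np.array(b);print("plate bars s",b.round(4),b.mean(0),np.linalg.norm(b[0]-b[1]),np.arctan2(-(b[1]-b[0])[0],(b[1]-b[0])[1]))
cr=w["color"][0:60,250:330][...,::-1];cr2=w["color"][95:205,380:500][...,::-1]
cv2.imwrite("pics/crop1.png",np.hstack([cv2.resize(cr,(400,300)),cv2.resize(cr2,(390,300))]))
E
```

```text
disc w [629.3 145.3 110.3 122.6] t [630.9 142.6  89.2  89.5] s [631.8 143.2  89.2  89.6]Traceback (most recent call last):
  File "<stdin>", line 11, in <module>
  File "<stdin>", line 5, in largest
ValueError: max() iterable argument is empty
```

```bash
sed -i 's/h>105)&(h<125)/h>97)\&(h<125)/' h.py; cat >> h.py <<'E'
def largest(m,box):
    k=np.zeros_like(m);u0,v0,u1,v1=box;k[v0:v1,u0:u1]=m[v0:v1,u0:u1]
    return max(blobs(k,3),key=lambda b:b[1][4])[2].astype(np.uint8)
def cont(m):return max(cv2.findContours(m,cv2.RETR_EXTERNAL,cv2.CHAIN_APPROX_NONE)[0],key=cv2.contourArea)[:,0,:]
def circ(f,m,z,ss=None):
    P=cast(f,cont(m),z,ss)[:,:2].astype(np.float32)*1000;e=cv2.fitEllipse(P);return np.r_[e[0],e[1]].round(1)
def cen(f,m,z,ss=None):
    v,u=np.nonzero(m);return cast(f,[u.mean(),v.mean()],z,ss)[0]
E
cat > m2.py <<'E'
from h import *;import pickle
s0,d=pickle.load(open("f0.pkl","rb"));s,w=pickle.load(open("w1.pkl","rb"));t=d["top"];sc=d["scene"]
M=masks(w);Mt=masks(t);Ms=masks(sc);H=hsv(w).astype(int);V=H[...,2]
print("disc w",circ(w,largest((V>235)&(H[...,1]<30),(400,110,480,190)),.046,s))
print("bluecap w",circ(w,largest(M["blue"],(280,85,320,125)),.088,s),"t",circ(t,largest(Mt["blue"],(215,220,255,255)),.088),"s",circ(sc,largest(Ms["blue"],(405,230,435,256)),.088))
print("amber w",circ(w,largest(M["amber"],(285,155,340,210)),.06,s),"t",circ(t,largest(Mt["amber"],(260,215,300,250)),.06))
print("ambercap w",circ(w,largest(V<75,(298,172,326,201)),.088,s))
for n,f,ss,box,g in(("w",w,s,(295,200,345,270),M),("t",t,None,(295,215,335,245),Mt)):
    m=largest(g["yellow"],box)
    P=cast(f,cont(m),.04,ss)[:,:2].astype(np.float32)*1000;print("block",n,cv2.minAreaRect(P))
    for c in("red","green"):
        print(c,cen(f,largest(g[c],box),.068,ss).round(4))
for f,g,B in((t,Mt,((385,155,410,185),(342,165,365,190))),(sc,Ms,((220,160,245,185),(255,190,280,210)))):
    b=np.array([cen(f,largest(g["red"],x),.02) for x in B]);e=b[1]-b[0]
    print("bars",b.round(4),b.mean(0),np.linalg.norm(e),np.arctan2(-e[0],e[1]))
cr=w["color"][0:60,250:330][...,::-1];cr2=w["color"][95:205,380:500][...,::-1]
cv2.imwrite("pics/crop1.png",np.hstack([cv2.resize(cr,(400,300)),cv2.resize(cr2,(390,300))]))
E
python3 m2.py
```

```text
disc w [631.1 145.4  90.9  91.4]
bluecap w [428.3 207.4  30.   30.6] t [427.5 203.4  29.9  32.8] s [431.3 205.7  33.7  41.5]
amber w [443.5  99.5  55.5  62.8] t [441.4  92.8  54.7  58.7]
ambercap w [530.8 113.    0.    1.4]
block w ((452.8392639160156, 14.694381713867188), (91.68997192382812, 36.5964469909668), 75.26839447021484)Traceback (most recent call last):
  File "m2.py", line 12, in <module>
    print(c,cen(f,largest(g[c],box),.068,ss).round(4))
                  ~~~~~~~^^^^^^^^^^
  File "h.py", line 23, in largest
    return max(blobs(k,3),key=lambda b:b[1][4])[2].astype(np.uint8)
           ~~~^^^^^^^^^^^^^^^^^^^^^^^^^^^^^^^^^
ValueError: max() iterable argument is empty
```

```bash
sed -i 's/^    for c in("red","green"):/    if n=="t":\n     for c in("red","green"):/' m2.py; cat >> m2.py <<'E'
for f,box in((t,(165,222,210,260)),(w,(255,0,322,52)),(sc,(440,270,495,320))):
    ss=s if f is w else None
    h=hsv(f)[...,2].astype(int);x=h[box[1]:box[3],box[0]:box[2]];th=cv2.threshold(x.astype(np.uint8),0,255,cv2.THRESH_OTSU)[0]
    for k in(th*.8,th):
        m=largest(h>k,box);c=cont(m);u,v=c.min(0);U,W=c.max(0);print("can",k,(u,v,U,W),circ(f,cv2.morphologyEx(m,cv2.MORPH_CLOSE,np.ones((9,9))),.06,ss))
m=(H[...,0]>95)&(H[...,0]<125)&(H[...,1]>25)&(V>90)|(V>235)
m=largest(m,(385,95,500,205));P=cast(w,cont(m),.046,s)[:,:2].astype(np.float32)*1000;print("stir",cv2.minAreaRect(P))
E
sed -i '/crop1\|^cr=/d' m2.py; cat >>m2.py <<'E'
cr=[cv2.resize(f["color"][b:e,a:c][...,::-1],(265,265)) for f,a,b,c,e in((w,252,0,324,54),(w,380,95,500,205),(t,165,222,210,260))]
cv2.imwrite("pics/crop1.png",np.hstack(cr))
E
python3 m2.py
```

```text
disc w [631.1 145.4  90.9  91.4]
bluecap w [428.3 207.4  30.   30.6] t [427.5 203.4  29.9  32.8] s [431.3 205.7  33.7  41.5]
amber w [443.5  99.5  55.5  62.8] t [441.4  92.8  54.7  58.7]
ambercap w [530.8 113.    0.    1.4]
block w ((452.8392639160156, 14.694381713867188), (91.68997192382812, 36.5964469909668), 75.26839447021484)
block t ((451.4997863769531, 7.757564544677734), (82.94100189208984, 36.440704345703125), 75.17730712890625)
red [0.4589 0.0323 0.068 ]
green [ 0.4457 -0.0183  0.068 ]
bars [[ 0.6146 -0.2108  0.02  ]
 [ 0.5918 -0.0934  0.02  ]] [ 0.60319747 -0.15210625  0.02      ] 0.11957536182226346 0.19212197092086805
bars [[ 0.6152 -0.209   0.02  ]
 [ 0.5941 -0.0923  0.02  ]] [ 0.6046706  -0.15062338  0.02      ] 0.11855844349777586 0.1786754587795308
can 81.60000000000001 (np.int32(173), np.int32(229), np.int32(201), np.int32(252)) [409.4 316.3  56.1  68.2]
can 102.0 (np.int32(174), np.int32(229), np.int32(196), np.int32(251)) [410.8 320.9  54.8  55.9]
can 133.6 (np.int32(263), np.int32(0), np.int32(308), np.int32(44)) [412.2 315.1  55.5  62.7]
can 167.0 (np.int32(264), np.int32(0), np.int32(307), np.int32(44)) [411.7 315.6  54.9  60.5]
can 73.60000000000001 (np.int32(446), np.int32(275), np.int32(484), np.int32(313)) [424.3 323.3  57.2  85.6]
can 92.0 (np.int32(446), np.int32(275), np.int32(484), np.int32(313)) [424.  323.5  56.1  84.4]
stir ((625.828857421875, 146.29273986816406), (115.07669067382812, 100.03277587890625), 10.806129455566406)
```

View pics/crop1.png

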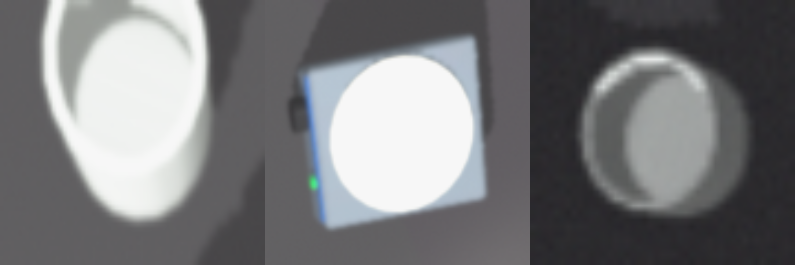

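The canister rim is at about (411,320) mm and the stirrer disc at (631,143.5), with yaw +0.185. The plate is centred at about (604,-151), also yaw +0.185. I'll go above the canister and measure it from close up.

Request:
play_rows --pt "0.095 0.04 -0.01 0 0" --pt "0.095 0.04 -0.01 0.03 0" --pt "0.095 0.04 -0.01 0.03 0" --pt "0.095 0.04 -0.01 0.03 0" --pt "0.095 0.038 -0.008 0.03 0" --pt "0.095 0 0 0.027 0" --pt "0.095 0 0 0.02 0" --pt "0.095 0 0 0 0" --pt "0.095 0 0 0 0"

```text
time: 3.9
position: [0.4126, 0.3158, 0.2033]
eef_rot: [0.708, 0.707, 0.0, 0.0]
contact_force: [0.6, 0.5, 1.1]
opening: 0.0947
grasp_force: 0.0
```

```bash
cat > look.py <<'E'
import sys,pickle,cv2
from cell import robot
n=sys.argv[1];s=robot.get_state();d={k:robot.grab_frame(k) for k in sys.argv[2:]}
for k,f in d.items():cv2.imwrite(f"pics/{n}_{k}.png",f["color"][...,::-1])
pickle.dump((s,d),open(n+".pkl","wb"));print(s["time"],s["position"].round(4),s["eef_rot"].round(4),s["opening"])
E
python3 look.py a1 wrist
```

```text
3.9 [0.4126 0.3158 0.2033] [7.075e-01 7.067e-01 2.000e-04 1.000e-04] 0.09468255286557548
```

View pics/a1_wrist.png

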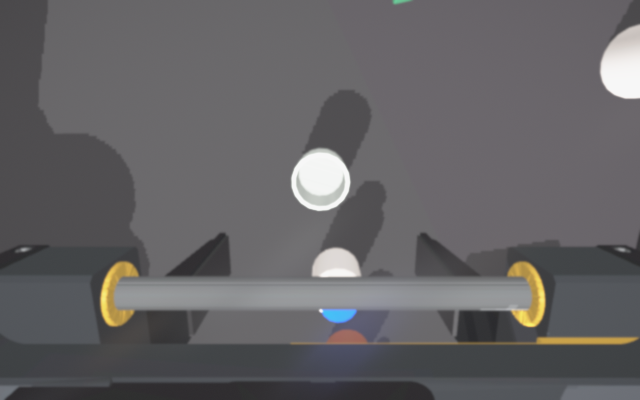

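The canister is clear of everything. Its rim is centred near (321,181), close to the grasp axis.

```bash
python3 - <<'E'
from h import *;import pickle
s,d=pickle.load(open("a1.pkl","rb"));w=d["wrist"];H=hsv(w).astype(int)
e,Mx=campose(w,s);print(e,project(w,[[*s["position"][:2],.06]],s))
for th in(150,185,215):
    m=largest(H[...,2]>th,(285,140,358,215));print(th,circ(w,m,.06,s))
# lower rim only (near side, rows>180)
c=cont(largest(H[...,2]>185,(285,140,358,215)));c=c[c[:,1]>176];P=cast(w,c,.06,s)[:,:2]*1000
A=np.c_[2*P,np.ones(len(P))];x=np.linalg.lstsq(A,(P**2).sum(1),rcond=None)[0];print(x[:2],np.sqrt(x[2]+x[:2]@x[:2]))
E
```

```text
[0.4128465  0.38432126 0.40072434] [[322.29388211 190.76571496]]
150 [410.6 325.9  56.8  60.4]
185 [410.6 325.6  56.   58.9]
215 [410.6 325.   55.7  56.7]
[410.51764907 324.61876731] 28.184033673090006
```

Request:
play_rows --pt "0.095 0.006 -0.002 0.03 0" --pt "0.095 0 0 0.04 0" --pt "0.095 0 0 0.04 0" --pt "0.095 0 0 0.04 0" --pt "0.095 0 0 0.02 0" --pt "0.095 0 0 0.011 0" --pt "0.095 0 0 0 0" --newtons 20

```text
time: 4.65
position: [0.4104, 0.3226, 0.0217]
eef_rot: [0.707, 0.707, -0.0, -0.0]
contact_force: [0.5, 1.0, 0.9]
opening: 0.0947
grasp_force: 0.0
```

Request:
play_rows --pt "0.045 0 0 0 0" --pt "0.045 0 0 0 0" --pt "0.045 0 0 0 0" --pt "0.045 0 0 0 0" --pt "0.045 0 0 0 0" --pt "0.045 0 0 0 0" --pt "0.045 0 0 0 0" --pt "0.045 0 0 0 0" --newtons 20

```text
time: 5.45
position: [0.4102, 0.3231, 0.022]
eef_rot: [0.707, 0.707, 0.0, 0.0]
contact_force: [-0.7, -0.6, 2.6]
opening: 0.0564
grasp_force: 20.0
```

Request:
play_rows --pt "0.045 0 0 -0.01 0" --pt "0.045 0 0 -0.03 0" --pt "0.045 0 0 -0.04 0" --pt "0.045 0 0 -0.04 0" --pt "0.045 0 0 -0.02 0" --pt "0.045 -0.015 0.02 0 0" --pt "0.045 -0.025 0.031 0 0" --pt "0.045 -0.025 0.031 0 0" --pt "0.045 -0.025 0.031 0 0" --pt "0.045 -0.025 0.031 0 0" --pt "0.045 -0.025 0.031 0 0" --pt "0.045 -0.025 0.031 0 0"

```text
time: 6.65
position: [0.6167, 0.1569, 0.1613]
eef_rot: [0.707, 0.707, -0.0, -0.0]
contact_force: [0.3, 0.8, -1.2]
opening: 0.0565
grasp_force: 20.0
```

Request:
play_rows --pt "0.045 -0.014 0.014 0 0" --pt "0.045 0 0 0 0" --pt "0.045 0 0 0 0"

```text
time: 6.95
position: [0.6293, 0.1444, 0.1611]
eef_rot: [0.707, 0.707, -0.0, -0.001]
contact_force: [0.5, -0.3, -2.1]
opening: 0.0563
grasp_force: 20.0
```

```bash
python3 look.py a2 wrist top; python3 - <<'E'
from h import *;import pickle
s,d=pickle.load(open("a2.pkl","rb"));w=d["wrist"];H=hsv(w).astype(int)
z=s["position"][2]+.038
print(project(w,[[*s["position"][:2],z]],s))
cv2.imwrite("pics/a2c.png",cv2.resize(w["color"][120:280,210:430][...,::-1],(770,560)))
E
```

```text
6.95 [0.6293 0.1444 0.1611] [ 7.069e-01  7.073e-01 -5.000e-04 -8.000e-04] 0.05632321637359147
[[321.91160994 264.84511075]]
```

View pics/a2c.png

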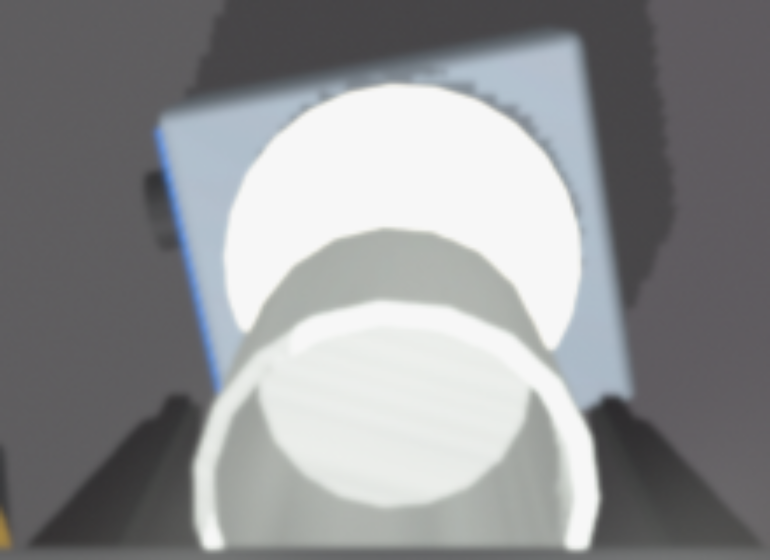

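The canister hangs centred between the fingers, and the disc and the stirrer's edges are visible. I'll fit circles to both and lines to the edges.

```bash
cat >> h.py <<'E'
def cfit(P):
    P=P[:,:2]*1000;A=np.c_[2*P,np.ones(len(P))];x=np.linalg.lstsq(A,(P**2).sum(1),rcond=None)[0];return np.r_[x[:2],np.sqrt(x[2]+x[:2]@x[:2])].round(1)
E
python3 - <<'E'
from h import *;import pickle
s,d=pickle.load(open("a2.pkl","rb"));w=d["wrist"];t=d["top"];H=hsv(w).astype(int)
f=lambda p:np.array(p,float)/3.5+[210,120]
# edges by hand-read corner pixels
C=cast(w,f([(162,115),(575,38),(632,395),(157,128),(217,390)]),.043,s);e=C[2]-C[1];g=C[0]-C[1];k=C[4]-C[3]
print("yaw right",np.arctan2(e[0],-e[1]),"upper",np.arctan2(-g[1],-g[0]),"left",np.arctan2(k[0],-k[1]),"len",np.linalg.norm(g),np.linalg.norm(e))
m=largest((H[...,2]>235)&(H[...,1]<30),(268,138,380,216));c=cont(m);c=c[(c[:,1]<212)]
P=cast(w,c,.046,s);r=np.hypot(*(P[:,:2]-[.63,.146]).T);P=P[r>.042];print("disc",cfit(P),len(P))
z=s["position"][2]-.022+.060
rim=f([(192,480),(200,430),(222,385),(262,342),(320,307),(388,298),(460,307),(520,340),(567,385),(590,430),(600,490)])
print("rim",cfit(cast(w,rim,z,s)))
bot=f([(258,380),(270,425),(300,465),(340,495),(388,507),(440,495),(485,465),(515,425),(530,390)])
print("inner floor",cfit(cast(w,bot,z-.057,s)))
h=hsv(t)[...,2].astype(int)
print(s["position"])
E
```

```text
yaw right 0.19583072450840117 upper 0.1819355786371871 left 0.18261878192175784 len 0.1053663370196093 0.09498450411260327
disc [631.1 145.9  45.1] 176
rim [629.7 146.1  28.1]
inner floor [629.4 145.1  24.5]
[0.62933625 0.14438168 0.16110621]
```

Request:
play_rows --pt "0.045 -0.0005 0.0015 0.03 0" --pt "0.045 0 0 0.03 0" --pt "0.045 0 0 0.02 0" --pt "0.045 0 0 0.006 0" --pt "0.045 0 0 0.003 0" --pt "0.045 0 0 0.003 0" --pt "0.045 0 0 0.001 0" --pt "0.045 0 0 0 0"

```text
time: 7.85
position: [0.6323, 0.1438, 0.0698]
eef_rot: [0.707, 0.707, 0.001, 0.001]
contact_force: [-0.6, 0.2, -1.7]
opening: 0.0564
grasp_force: 20.0
```

Request:
play_rows --pt "0.045 0 0 0.001 0" --pt "0.045 0 0 0 0"

```text
time: 8.05
position: [0.6319, 0.1436, 0.068]
eef_rot: [0.707, 0.707, 0.0, 0.0]
contact_force: [-0.4, 0.6, -1.0]
opening: 0.0561
grasp_force: 20.0
```

Request:
play_rows --pt "0.045 0 0 0.001 0" --pt "0.045 0 0 0 0"

```text
time: 8.25
position: [0.632, 0.1436, 0.068]
eef_rot: [0.707, 0.707, 0.0, 0.0]
contact_force: [-3.4, -0.6, 5.0]
opening: 0.0557
grasp_force: 20.0
```

```bash
python3 -c "
from cell import robot
s=robot.get_state();print(s['position'],s['contact_force'],s['joint_pos'])"
```

```text
[0.63199203 0.14361967 0.0679941 ] [-3.41821949 -0.59563246  5.01325834] [ 1.40695329e-01  2.17483506e-01  1.75363688e+00 -8.42235481e-05
  1.16993832e+00  1.39750160e-01]
```

Request:
play_rows --pt "0.065 0 0 0 0" --pt "0.095 0 0 0 0" --pt "0.095 0 0 0 0" --pt "0.095 0 0 0 0" --pt "0.095 0 0 0 0" --pt "0.095 0 0 -0.02 0" --pt "0.095 0 0 -0.04 0" --pt "0.095 0 0 -0.04 0" --pt "0.095 0 0 -0.04 0"

```text
time: 9.15
position: [0.6314, 0.1436, 0.2077]
eef_rot: [0.707, 0.707, -0.0, -0.0]
contact_force: [0.3, 0.4, -0.6]
opening: 0.0949
grasp_force: 0.0
```

Request:
play_rows --pt "0.095 -0.041 -0.022 0 0" --pt "0.095 -0.041 -0.022 0 0" --pt "0.095 -0.041 -0.022 0 0" --pt "0.095 -0.041 -0.022 0 0" --pt "0.095 -0.041 -0.022 0 0" --pt "0.095 -0.041 -0.022 0 0" --pt "0.095 -0.041 -0.022 0 0" --pt "0.095 -0.041 -0.022 0 0" --pt "0.095 -0.041 -0.022 0 0" --pt "0.095 -0.041 -0.022 0 0" --pt "0.095 -0.041 -0.022 0 0" --pt "0.05 0 0 0 0"

```text
time: 10.35
position: [0.3877, -0.3115, 0.2067]
eef_rot: [0.709, 0.705, -0.001, 0.0]
contact_force: [-0.2, 0.2, -0.5]
opening: 0.0909
grasp_force: 0.0
```

Request:
play_rows --pt "0.05 0 0 0 0" --pt "0.05 0 0 0 0" --pt "0.05 0 0 0 0"

```text
time: 10.65
position: [0.3908, -0.3065, 0.2066]
eef_rot: [0.706, 0.708, 0.0, -0.0]
contact_force: [1.2, 0.3, 0.0]
opening: 0.0684
grasp_force: 0.0
```

```bash
python3 look.py a3 wrist top scene; python3 - <<'E'
from h import *;import pickle
s,d=pickle.load(open("a3.pkl","rb"));w=d["wrist"];t=d["top"]
a=cv2.resize(t["color"][125:195,225:305][...,::-1],(400,350));b=cv2.resize(w["color"][90:300,200:440][...,::-1],(400,350));cv2.imwrite("pics/a3c.png",np.hstack([a,b]))
print(project(w,[[*s["position"][:2],.03]],s))
E
```

```text
10.65 [ 0.3908 -0.3065  0.2066] [ 7.060e-01  7.082e-01  1.000e-04 -0.000e+00] 0.06843669138573077
[[322.35462163 184.63694497]]
```

View pics/a3c.png

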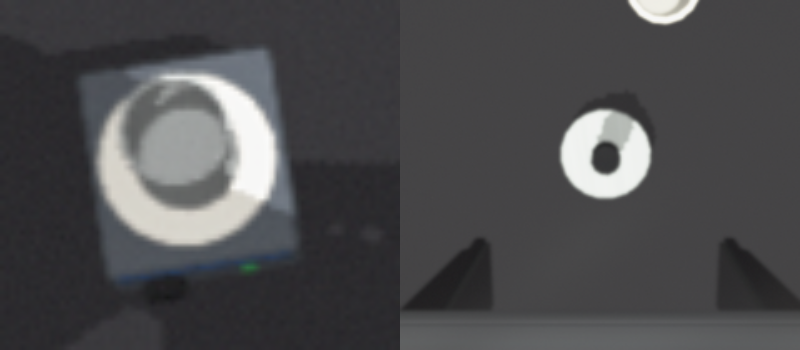

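Left: the canister stands on the disc, with its floor near crop (183,147). Right: the lid is near crop (606,153), nothing close by.

```bash
python3 - <<'E'
from h import *;import pickle
s,d=pickle.load(open("a3.pkl","rb"));w=d["wrist"];t=d["top"];sc=d["scene"]
H=hsv(w).astype(int);m=largest((H[...,2]>120),(285,140,360,215));h=cv2.convexHull(cont(m))[:,0]
P=cast(w,h,.009,s);print("lid w",cfit(P))
k=largest(H[...,2]<60,(310,168,332,198));c=cont(k);print("knob box",c.min(0),c.max(0));
u=(c[:,0].min()+c[:,0].max())/2
# knob top circle: lower-left contour at top height
print("knob top w",circ(w,k,.031,s))
T=lambda p:np.array(p,float)/5+[225,125]
print("floor t",cfit(cast(t,T([(140,147),(150,122),(183,107),(215,115),(228,140),(222,165),(195,184),(165,184),(148,170)]),.049)))
print("base t (lower outline)",cfit(cast(t,T([(140,178),(155,197),(185,209),(215,204),(235,180)]),.046)))
print("disc t",cfit(cast(t,T([(98,158),(108,205),(140,235),(187,247),(235,232),(265,205),(277,158),(265,115),(225,80)]),.046)))
Ht=hsv(t).astype(int);mt=largest(Ht[...,2]>120,(420,240,452,272));print("lid t",cfit(cast(t,cv2.convexHull(cont(mt))[:,0],.009)))
cv2.imwrite("pics/a3s.png",cv2.resize(sc["color"][215:335,265:370][...,::-1],(525,600)))
E
```

```text
lid w [ 391.5 -308.    30.8]
knob box [317 176] [329 192]
knob top w [ 391.6 -305.4   13.7   17.6]
floor t [635.7 142.8  21.8]
base t (lower outline) [629.5 140.5  26.4]
disc t [629.5 141.3  46. ]
lid t [ 391.3 -311.3   30.4]
```

View pics/a3s.png

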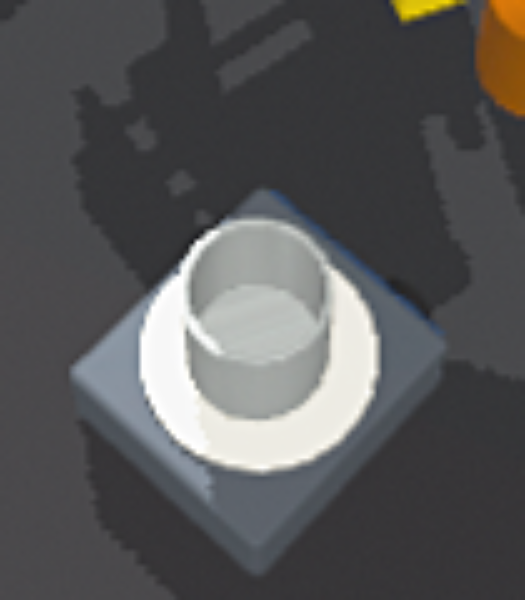

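The canister stands centred on the disc. The lid is at about (391.3,-309.5), so I'll grip it by the knob.

Request:
play_rows --pt "0.05 -0.003 0.0005 0.04 0" --pt "0.05 0 0 0.04 0" --pt "0.05 0 0 0.04 0" --pt "0.05 0 0 0.04 0" --pt "0.05 0 0 0.02 0" --pt "0.05 0 0 0.01 0" --pt "0.05 0 0 0.003 0" --pt "0.05 0 0 0 0" --pt "0.01 0 0 0 0" --pt "0.01 0 0 0 0" --pt "0.01 0 0 0 0" --pt "0.01 0 0 0 0" --newtons 20

```text
time: 12.0
position: [0.3909, -0.3109, 0.0142]
eef_rot: [0.707, 0.707, -0.0, 0.001]
contact_force: [-0.5, -0.1, 0.0]
opening: 0.0237
grasp_force: 0.0
```

Request:
play_rows --pt "0.01 0 0 0 0" --pt "0.01 0 0 0 0" --pt "0.01 0 0 0 0" --pt "0.01 0 0 0 0"

```text
time: 12.4
position: [0.3906, -0.3106, 0.0135]
eef_rot: [0.707, 0.707, -0.0, -0.0]
contact_force: [-0.1, 0.2, -1.0]
opening: 0.0098
grasp_force: 0.0
```

```bash
python3 look.py a4 wrist top; python3 - <<'E'
from h import *;import pickle
s,d=pickle.load(open("a4.pkl","rb"));w=d["wrist"];t=d["top"]
a=cv2.resize(t["color"][225:285,405:465][...,::-1],(300,300));b=cv2.resize(w["color"][150:330,200:440][...,::-1],(480,360));cv2.imwrite("pics/a4c.png",np.hstack([cv2.copyMakeBorder(a,0,60,0,0,0),b]))
E
```

```text
12.4 [ 0.3906 -0.3106  0.0135] [ 7.068e-01  7.074e-01 -0.000e+00 -1.000e-04] 0.009780912261047625
```

View pics/a4c.png

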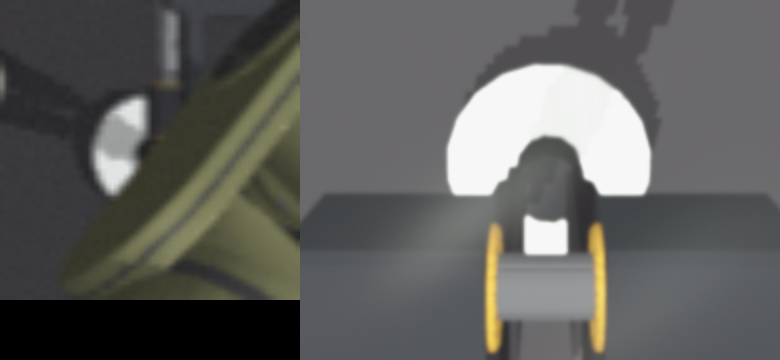

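```bash
python3 - <<'E'
from h import *;import pickle
s,d=pickle.load(open("a4.pkl","rb"));w=d["wrist"];t=d["top"]
H=hsv(w).astype(int);f=lambda p:(np.array(p,float)-[300,0])/2+[200,150]
print("disc",cfit(cast(w,f([(447,150),(455,120),(480,90),(510,72),(548,65),(585,72),(620,93),(643,122),(650,150)]),.009,s)))
print("knob",cast(w,f([(548,178)]),.031,s))
T=lambda p:np.array(p,float)/5+[405,225]
print("disc t",cfit(cast(t,T([(147,95),(120,108),(100,130),(93,155),(100,180),(120,198)]),.009)))
s,d=pickle.load(open("a3.pkl","rb"));w=d["wrist"]
print(s["position"],project(w,[[.3915,-.308,.031],[.3915,-.308,.009]],s))
E
```

```text
disc [ 391.8 -308.6   30.8]
knob [[ 0.39155823 -0.30454602  0.031     ]]
disc t [ 390.9 -311.1   29.1]
[ 0.39082738 -0.30645031  0.20659008] [[322.97939606 186.23665216]
 [322.95893778 182.63273865]]
```

```bash
python3 look.py a5 scene wrist; python3 - <<'E'
from h import *;import pickle
s,d=pickle.load(open("a5.pkl","rb"));w=d["wrist"];sc=d["scene"]
p=project(sc,[[.391,-.31,.02]])[0];u,v=p.astype(int);print(p)
a=cv2.resize(sc["color"][v-30:v+20,u-25:u+25][...,::-1],(400,400),interpolation=cv2.INTER_CUBIC)
g=np.clip(w["color"][200:300,270:370].astype(float)*1.0,0,255);g=(255*(g/255)**.5).astype(np.uint8)
b=cv2.resize(g[...,::-1],(400,400),interpolation=cv2.INTER_CUBIC);cv2.imwrite("pics/a5c.png",np.hstack([(255*(a/255)**.6).astype(np.uint8),b]))
P=s["position"];print(project(w,[P,P+[0,.01,0],P-[0,.01,0],P+[0,.0,.019],P+[0,-.01,.019]],s))
E
```

```text
12.5 [ 0.3906 -0.3106  0.0136] [ 7.068e-01  7.075e-01 -0.000e+00 -1.000e-04] 0.009966103545350024
[288.75694918 106.13447304]
[[322.16121574 238.95820092]
 [322.1682559  222.60768062]
 [322.15433621 254.93567653]
 [322.10865495 250.65764416]
 [322.10177206 268.02287996]]
```

View pics/a5c.png

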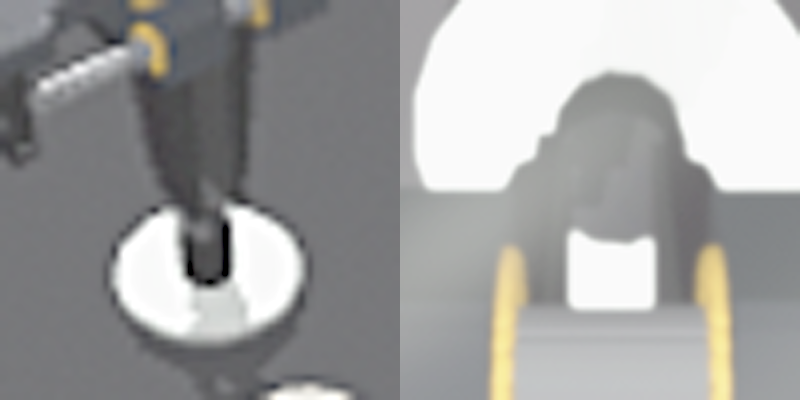

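Both views suggest the fingertips are about 18 mm higher than expected, so they closed above the knob. The lid has not moved. I'll reopen and lower in small steps, watching the force.

Request:
play_rows --pt "0.04 0 0 0 0" --pt "0.04 0 0 0 0" --pt "0.04 0 0 0 0" --pt "0.04 0 0 0 0" --pt "0.04 0 0 0 0" --pt "0.04 0 0 0.002 0" --pt "0.04 0 0 0.002 0" --pt "0.04 0 0 0 0"

```text
time: 13.4
position: [0.3903, -0.3103, 0.0091]
eef_rot: [0.707, 0.707, -0.0, -0.0]
contact_force: [0.4, 0.7, 1.4]
opening: 0.0402
grasp_force: 0.0
```

Request:
play_rows --pt "0.04 0 0 0.002 0" --pt "0.04 0 0 0 0"

```text
time: 13.6
position: [0.3904, -0.3104, 0.0073]
eef_rot: [0.707, 0.707, -0.0, -0.0]
contact_force: [-0.4, -0.6, -0.1]
opening: 0.0399
grasp_force: 0.0
```

Request:
play_rows --pt "0.04 0 0 0.002 0" --pt "0.04 0 0 0 0"

```text
time: 13.8
position: [0.3905, -0.3104, 0.0053]
eef_rot: [0.707, 0.707, 0.0, -0.0]
contact_force: [0.8, 1.4, -0.7]
opening: 0.04
grasp_force: 0.0
```

```bash
python3 look.py a6 scene wrist; python3 - <<'E'
from h import *;import pickle
s,d=pickle.load(open("a6.pkl","rb"));w=d["wrist"];sc=d["scene"];print(s["contact_force"])
u,v=288,106
a=cv2.resize(sc["color"][v-30:v+20,u-25:u+25][...,::-1],(400,400),interpolation=cv2.INTER_CUBIC)
b=cv2.resize(w["color"][200:300,270:370][...,::-1],(400,400),interpolation=cv2.INTER_CUBIC);cv2.imwrite("pics/a6c.png",(255*(np.hstack([a,b])/255)**.5).astype(np.uint8))
E
```

```text
13.8 [ 0.3905 -0.3104  0.0053] [ 7.067e-01  7.075e-01  0.000e+00 -2.000e-04] 0.039992185130299576
[ 0.78580474  1.35326138 -0.71686082]
```

View pics/a6c.png

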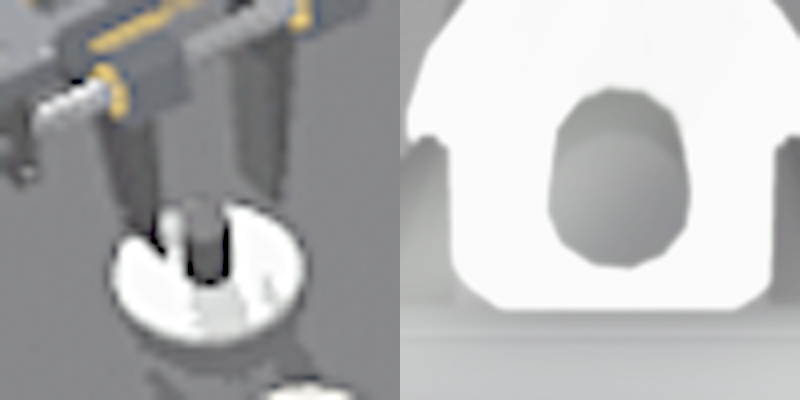

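The tips are still above the lid disc at TCP z = 5 mm, so they sit at least 17 mm above the reported TCP. I'll lower another 9 mm in small steps and close.

Request:
play_rows --pt "0.04 0 0 0.002 0" --pt "0.04 0 0 0.002 0" --pt "0.04 0 0 0 0"

```text
time: 14.2
position: [0.3904, -0.3104, 0.0012]
eef_rot: [0.707, 0.707, 0.0, -0.0]
contact_force: [0.4, 0.6, -0.8]
opening: 0.0402
grasp_force: 0.0
```

Request:
play_rows --pt "0.04 0 0 0.002 0" --pt "0.04 0 0 0.002 0" --pt "0.04 0 0 0 0"

```text
time: 14.5
position: [0.3904, -0.3104, -0.0028]
eef_rot: [0.707, 0.707, 0.0, -0.0]
contact_force: [0.6, 0.5, -0.2]
opening: 0.0402
grasp_force: 0.0
```

Request:
play_rows --pt "0.01 0 0 0 0" --pt "0.01 0 0 0 0" --pt "0.01 0 0 0 0" --pt "0.01 0 0 0 0" --pt "0.01 0 0 0 0" --pt "0.01 0 0 0 0" --pt "0.01 0 0 0 0"

```text
time: 15.2
position: [0.3907, -0.3107, -0.0023]
eef_rot: [0.707, 0.707, 0.0, 0.0]
contact_force: [0.3, -0.1, 0.6]
opening: 0.0189
grasp_force: 20.0
```

The knob is gripped at 18.9 mm with 20 N. I'll lift it and measure where the lid sits in the hand. The same measurement on the canister gave +1.7 mm (rim) and +0.7 mm (floor) along y.

Request:
play_rows --pt "0.01 0 0 -0.005 0" --pt "0.01 0 0 -0.015 0" --pt "0.01 0 0 -0.04 0" --pt "0.01 0 0 -0.04 0" --pt "0.01 0 0 -0.04 0" --pt "0.01 0 0 -0.02 0" --pt "0.01 0 0 0 0" --pt "0.01 0 0 0 0"

```text
time: 16.0
position: [0.3903, -0.3104, 0.157]
eef_rot: [0.707, 0.707, -0.0, -0.0]
contact_force: [-0.6, 0.6, -1.2]
opening: 0.0192
grasp_force: 20.0
```

```bash
python3 look.py a7 wrist; python3 - <<'E'
from h import *;import pickle
s,d=pickle.load(open("a7.pkl","rb"));w=d["wrist"];H=hsv(w).astype(int);p=s["position"]
m=largest((H[...,2]>150)&(H[...,1]<60),(230,120,415,260));c=cont(m);print(c.min(0),c.max(0),m.sum())
z=p[2]+.0025+.009
print("proj lid centre",project(w,[[*p[:2],z]],s))
c=cv2.convexHull(c)[:,0];c=c[c[:,1]<c[:,1].max()-12];P=cast(w,c,z,s);print(p,cfit(P),(P[:,:2].mean(0)))
E
```

```text
16.0 [ 0.3903 -0.3104  0.157 ] [ 7.067e-01  7.075e-01 -0.000e+00 -2.000e-04] 0.019174191385297617
[268 188] [377 251] 4275
proj lid centre [[322.1255152  245.77379825]]
[ 0.39031605 -0.3103515   0.15704276] [ 390.3 -307.8   30.3] [ 0.39516353 -0.28863338]
```

Request:
play_rows --pt "0.01 0.041 0.022 0 0" --pt "0.01 0.041 0.022 0 0" --pt "0.01 0.041 0.022 0 0" --pt "0.01 0.041 0.022 0 0" --pt "0.01 0.041 0.022 0 0" --pt "0.01 0.041 0.022 0 0" --pt "0.01 0.041 0.022 0 0" --pt "0.01 0.041 0.022 0 0" --pt "0.01 0.041 0.022 0 0" --pt "0.01 0.041 0.022 0 0" --pt "0.01 0.041 0.022 0 0" --pt "0.01 0.002 -0.0005 0 0"

```text
time: 17.25
position: [0.6315, 0.1468, 0.1538]
eef_rot: [0.705, 0.709, -0.001, -0.002]
contact_force: [-0.3, -0.0, -1.3]
opening: 0.0192
grasp_force: 20.0
```

Request:
play_rows --pt "0.01 0 0 0 0" --pt "0.01 0 0 0 0" --pt "0.01 0 0 0 0"

```text
time: 17.55
position: [0.6309, 0.1414, 0.1567]
eef_rot: [0.707, 0.707, -0.001, -0.0]
contact_force: [0.4, 0.4, -0.6]
opening: 0.0188
grasp_force: 20.0
```

```bash
for i in 1 2 3; do python3 look.py a8 wrist; done; python3 - <<'E'
from h import *;import pickle
s,d=pickle.load(open("a8.pkl","rb"));w=d["wrist"];p=s["position"]
cv2.imwrite("pics/a8c.png",cv2.resize(w["color"][120:280,210:430][...,::-1],(770,560)))
z=p[2]+.0025
for n,zz in(("lid disc",z+.009),("rim",.106),("disc",.046)):print(n,project(w,[[*p[:2]+[0,.002],zz]],s))
E
```

```text
17.55 [0.6309 0.1414 0.1567] [ 7.072e-01  7.070e-01 -7.000e-04 -4.000e-04] 0.01884910147066313
17.6 [0.6311 0.1413 0.1572] [ 7.073e-01  7.069e-01 -4.000e-04 -2.000e-04] 0.018996472207597752
17.65 [0.6313 0.1414 0.1575] [ 7.073e-01  7.069e-01 -1.000e-04 -0.000e+00] 0.018768575037734606
lid disc [[322.12882789 242.37425962]]
rim [[322.27178456 212.97761632]]
disc [[322.35643171 195.57134784]]
```

View pics/a8c.png

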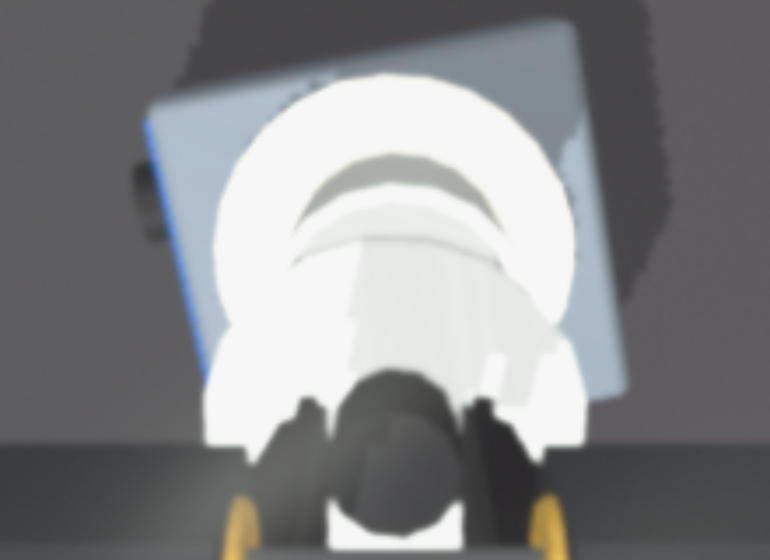

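The canister's far base edge is at crop row 153, its rim edge at about 184, the lid disc's far edge at about 237 and the white disc's far edge at 74. I'll cast these to compare the centres.

```bash
python3 - <<'E'
from h import *;import pickle
s,d=pickle.load(open("a8.pkl","rb"));w=d["wrist"];p=s["position"];z=p[2]+.0025
for n,r,zz,rad in(("base",153,.046,28),("rim",184,.106,28),("lid",237,z+.009,30),("disc",74,.046,45)):
    print(n,cast(w,[[390/3.5+210,r/3.5+120]],zz,s)[0,1]*1000-rad)
E
```

```text
base 143.84277278532912
rim 145.000475175566
lid 144.25170972507797
disc 146.2287627049028
```

Request:
play_rows --pt "0.01 0.0007 0.0005 0.02 0" --pt "0.01 0 0 0.02 0" --pt "0.01 0 0 0.01 0" --pt "0.01 0 0 0.003 0" --pt "0.01 0 0 0.002 0" --pt "0.01 0 0 0 0" --pt "0.01 0 0 0 0"

```text
time: 18.4
position: [0.6329, 0.1434, 0.1038]
eef_rot: [0.707, 0.707, 0.001, 0.001]
contact_force: [-0.3, 1.0, -0.9]
opening: 0.0192
grasp_force: 20.0
```

Request:
play_rows --pt "0.01 0 0 0.002 0" --pt "0.01 0 0 0 0"

```text
time: 18.6
position: [0.6323, 0.1434, 0.1008]
eef_rot: [0.707, 0.707, 0.0, 0.0]
contact_force: [0.4, 0.3, -1.1]
opening: 0.0188
grasp_force: 20.0
```

Request:
play_rows --pt "0.01 0 0 0.002 0" --pt "0.01 0 0 0 0"

```text
time: 18.8
position: [0.6323, 0.1434, 0.0987]
eef_rot: [0.707, 0.707, 0.0, 0.0]
contact_force: [-0.3, 1.0, 0.4]
opening: 0.019
grasp_force: 20.0
```

Request:
play_rows --pt "0.01 0 0 0.001 0" --pt "0.01 0 0 0 0"

```text
time: 19.0
position: [0.6324, 0.1434, 0.0987]
eef_rot: [0.707, 0.707, 0.0, 0.0]
contact_force: [-1.9, 0.6, 5.7]
opening: 0.0188
grasp_force: 20.0
```

Request:
play_rows --pt "0.035 0 0 0 0" --pt "0.035 0 0 0 0" --pt "0.035 0 0 0 0" --pt "0.035 0 0 -0.02 0" --pt "0.04 0 0 -0.04 0" --pt "0.095 0 0 -0.04 0"

```text
time: 19.6
position: [0.6311, 0.1432, 0.1968]
eef_rot: [0.707, 0.707, -0.001, -0.001]
contact_force: [0.6, 0.1, 0.5]
opening: 0.0433
grasp_force: 0.0
```

Request:
play_rows --pt "0.095 -0.025 -0.035 0 0" --pt "0.095 -0.025 -0.035 0 0" --pt "0.095 -0.025 -0.035 0 0" --pt "0.095 -0.025 -0.035 0 0" --pt "0.095 -0.025 -0.035 0 0.06" --pt "0.095 0 0 0 0.1" --pt "0.095 0 0 0 0.1" --pt "0.095 0 0 0 0"

```text
time: 20.4
position: [0.4569, 0.0179, 0.1975]
eef_rot: [0.793, 0.61, 0.0, 0.0]
contact_force: [-0.3, 0.9, -0.0]
opening: 0.0946
grasp_force: 0.0
```

```bash
python3 look.py a9 wrist scene top; python3 - <<'E'
from h import *;import pickle
s,d=pickle.load(open("a9.pkl","rb"));w=d["wrist"];t=d["top"];sc=d["scene"]
a=cv2.resize(sc["color"][215:335,265:370][...,::-1],(350,400));b=cv2.resize(w["color"][60:290,200:430][...,::-1],(400,400));cv2.imwrite("pics/a9c.png",np.hstack([a,b]))
M=masks(w)
p=s["position"]
for k,m in M.items():
    for c,st,_ in blobs(m,8):
        if c[1]<300: print(k,c.round(1),st[2:],cast(w,c,.04 if k=="yellow" else .068,s)[0].round(4))
m=max(blobs(M["yellow"]),key=lambda b:b[1][4]);print(cv2.minAreaRect(cast(w,cont(m[2].astype(np.uint8)),.04,s)[:,:2].astype(np.float32)*1000))
E
```

```text
20.4 [0.4569 0.0179 0.1975] [7.926e-01 6.097e-01 1.000e-04 1.000e-04] 0.09461785722799598
white [242.  17.] [  72   40 1928] [0.4303 0.1816 0.068 ]
white [472.   29.7] [ 140   83 7378] [0.6152 0.1222 0.068 ]
white [320.1 201.5] [ 15  16 195] [0.4526 0.0111 0.068 ]
white [483.1 253. ] [  64   54 1773] [ 0.5938 -0.0801  0.068 ]
red [320.2 174.2] [ 12  13 121] [0.4594 0.0363 0.068 ]
red [465.8 245.1] [ 35  17 146] [ 0.5788 -0.0676  0.068 ]
yellow [320.3 190.8] [  34   82 2042] [0.4538 0.0157 0.04  ]
yellow [104.2 298. ] [ 4 18 48] [ 0.1925 -0.0394  0.04  ]
yellow [540.7 297.3] [ 4 16 38] [ 0.6574 -0.162   0.04  ]
blue [228.9   1.6] [24  5 88] [0.4234 0.1954 0.068 ]
blue [415.5  35.9] [ 31  80 112] [0.5681 0.1298 0.068 ]
blue [344.9 268.7] [ 31  17 278] [ 0.4587 -0.0613  0.068 ]
amber [289.2 108. ] [  62   64 1439] [0.4481 0.1007 0.068 ]
amber [320.3 174.1] [15 17 54] [0.4595 0.0363 0.068 ]
green [418.9  60.4] [ 5  8 31] [0.5672 0.1099 0.068 ]
green [320.1 228.3] [ 14  17 182] [ 0.4458 -0.0145  0.068 ]
((452.9894714355469, 11.77346420288086), (84.9281997680664, 33.7801628112793), 74.39747619628906)
```

View pics/a9c.png

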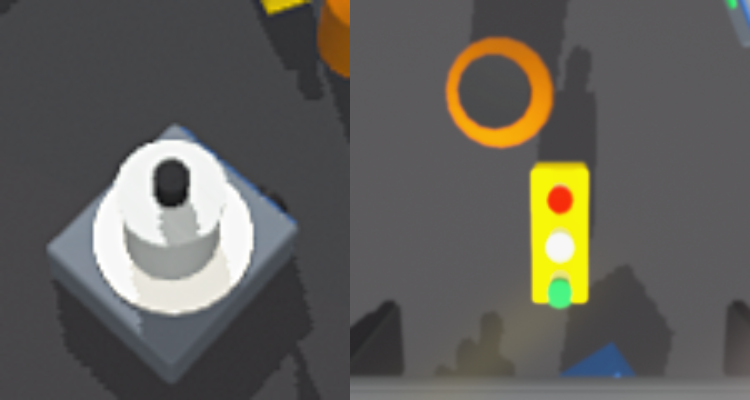

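The lid is seated flat. The tube block is at about (452.4,7.5) with yaw -0.26, and the tool is already lined up with it.

Request:
play_rows --pt "0.095 -0.011 -0.0015 0.03 0" --pt "0.095 0 0 0.04 0" --pt "0.095 0 0 0.04 0" --pt "0.095 0 0 0.04 0" --pt "0.095 0 0 0.03 0" --pt "0.095 0 0 0.01 0" --pt "0.095 0 0 0.003 0" --pt "0.095 0 0 0 0"

```text
time: 21.35
position: [0.4541, 0.0079, 0.0056]
eef_rot: [0.792, 0.61, 0.0, 0.0]
contact_force: [0.8, -0.2, -0.9]
opening: 0.0948
grasp_force: 0.0
```

Request:
play_rows --pt "0.02 0 0 0 0" --pt "0.02 0 0 0 0" --pt "0.02 0 0 0 0" --pt "0.02 0 0 0 0" --pt "0.02 0 0 0 0" --pt "0.02 0 0 0 0" --pt "0.02 0 0 0 0" --pt "0.02 0 0 0 0" --pt "0.02 0 0 0 0" --pt "0.02 0 0 0 0" --pt "0.02 0 0 0 0" --newtons 25

```text
time: 22.45
position: [0.4529, 0.0079, 0.0045]
eef_rot: [0.792, 0.61, -0.0, -0.0]
contact_force: [-0.1, 0.5, 0.4]
opening: 0.0318
grasp_force: 25.0
```

Request:
play_rows --pt "0.02 0 0 -0.01 0" --pt "0.02 0 0 -0.03 0" --pt "0.02 0 0 -0.04 0" --pt "0.02 0 0 -0.03 0" --pt "0.02 0 0 0 -0.145" --pt "0.02 0 0 0 -0.145" --pt "0.02 0 0 0 -0.145" --pt "0.02 0 0 0 -0.01" --pt "0.02 0 0 0 0"

```text
time: 23.35
position: [0.453, 0.0079, 0.1149]
eef_rot: [0.639, 0.769, 0.0, 0.0]
contact_force: [0.1, -0.9, -1.6]
opening: 0.0318
grasp_force: 25.0
```

Request:
play_rows --pt "0.02 -0.037 0.024 0 0" --pt "0.02 -0.037 0.024 0 0" --pt "0.02 -0.037 0.024 0 0" --pt "0.02 -0.037 0.024 0 0" --pt "0.02 -0.037 0.024 0 0" --pt "0.02 0 0 0 0" --pt "0.02 0 0 0 0"

```text
time: 24.05
position: [0.605, -0.1521, 0.1138]
eef_rot: [0.639, 0.769, -0.0, -0.001]
contact_force: [-0.3, 0.8, -1.2]
opening: 0.0318
grasp_force: 25.0
```

```bash
python3 look.py b1 wrist scene top; python3 - <<'E'
from h import *;import pickle
s,d=pickle.load(open("b1.pkl","rb"));w=d["wrist"];t=d["top"];sc=d["scene"];M=masks(w);p=s["position"]
off=p[2]-.0045
for k in("red","green","yellow","white"):
    for c,st,_ in blobs(M[k],10):
        if c[1]<300: print(k,c.round(1),st.tolist(),"bar-z",cast(w,c,.022,s)[0].round(4),"cap-z",cast(w,c,.068+off,s)[0].round(4))
for n,f,z in(("top",t,.02),("scene",sc,.02)):
    for c,st,_ in blobs(masks(f)["red"],10):print(n,c.round(1),st.tolist(),cast(f,c,z)[0].round(4),cast(f,c,.068+off)[0].round(4))
E
```

```text
24.05 [ 0.605  -0.1521  0.1138] [ 6.395e-01  7.688e-01 -2.000e-04 -9.000e-04] 0.031793686459415764
red [321.1 126.5] [291, 123, 61, 8, 482] bar-z [ 0.5929 -0.0908  0.022 ] cap-z [ 0.5932 -0.0876  0.1773]
red [322.4 221.9] [305, 203, 36, 38, 1068] bar-z [ 0.6083 -0.1683  0.022 ] cap-z [ 0.6003 -0.1235  0.1773]
yellow [ 25.8 104.3] [0, 71, 67, 76, 3405] bar-z [ 0.3616 -0.1162  0.022 ] cap-z [ 0.486  -0.0994  0.1773]
yellow [322.1 219.1] [289, 169, 68, 109, 5151] bar-z [ 0.6076 -0.1659  0.022 ] cap-z [ 0.6    -0.1224  0.1773]
white [124.  121.3] [99, 90, 50, 63, 2144] bar-z [ 0.4382 -0.1152  0.022 ] cap-z [ 0.5215 -0.0989  0.1773]
white [319.9 162.8] [272, 119, 98, 121, 5830] bar-z [ 0.5971 -0.1194  0.022 ] cap-z [ 0.5951 -0.1009  0.1773]
white [ 92.3 225.4] [62, 197, 63, 57, 2379] bar-z [ 0.4159 -0.2072  0.022 ] cap-z [ 0.5112 -0.1415  0.1773]
white [322.5 271. ] [308, 263, 30, 14, 295] bar-z [ 0.6165 -0.2126  0.022 ] cap-z [ 0.6041 -0.144   0.1773]
top [567.3  40.5] [529, 18, 77, 41, 2453] [ 0.9883 -0.6769  0.02  ] [ 0.9053 -0.5868  0.1773]
top [352.4 173.4] [351, 167, 5, 13, 30] [ 0.5987 -0.0925  0.02  ] [ 0.5666 -0.0788  0.1773]
scene [350.8 117.8] [348, 115, 7, 7, 36] [ 0.2852 -0.1798  0.02  ] [ 0.3934 -0.0634  0.1773]
scene [247.9 145.2] [245, 142, 7, 8, 47] [ 0.5482 -0.2564  0.02  ] [ 0.6006 -0.1237  0.1773]
scene [ 28.  186.3] [0, 154, 65, 67, 3404] [ 1.0151 -0.4452  0.02  ] [ 0.9682 -0.2724  0.1773]
scene [232.7 171.1] [225, 165, 17, 14, 81] [ 0.6182 -0.2083  0.02  ] [ 0.6557 -0.0858  0.1773]
scene [173.2 171.6] [170, 169, 8, 7, 36] [ 0.731  -0.2892  0.02  ] [ 0.7446 -0.1496  0.1773]
scene [267.9 199.5] [260, 192, 17, 16, 76] [ 0.5945 -0.0921  0.02  ] [0.637  0.0057 0.1773]
```

The block is within about 1 mm of the plate centre and the bar is level in the view, so they are aligned. I'll lower it.

Request:
play_rows --pt "0.02 0 -0.0005 0.03 0" --pt "0.02 0 0 0.03 0" --pt "0.02 0 0 0.02 0" --pt "0.02 0 0 0.01 0" --pt "0.02 0 0 0.004 0" --pt "0.02 0 0 0.001 0" --pt "0.02 0 0 0 0"

```text
time: 24.9
position: [0.6056, -0.1519, 0.0211]
eef_rot: [0.638, 0.77, 0.0, 0.001]
contact_force: [0.5, 0.9, -2.1]
opening: 0.0318
grasp_force: 25.0
```

Request:
play_rows --pt "0.02 0 0 0.001 0" --pt "0.02 0 0 0 0"

```text
time: 25.1
position: [0.6053, -0.152, 0.0196]
eef_rot: [0.638, 0.77, 0.0, 0.001]
contact_force: [0.5, -0.3, -1.2]
opening: 0.0317
grasp_force: 25.0
```

Request:
play_rows --pt "0.02 0 0 0.001 0" --pt "0.02 0 0 0 0"

```text
time: 25.3
position: [0.6047, -0.1519, 0.0177]
eef_rot: [0.638, 0.77, 0.0, 0.0]
contact_force: [0.8, -0.2, -1.6]
opening: 0.0318
grasp_force: 25.0
```

Request:
play_rows --pt "0.02 0 0 0.001 0" --pt "0.02 0 0 0 0"

```text
time: 25.5
position: [0.6047, -0.1518, 0.0166]
eef_rot: [0.638, 0.77, -0.0, 0.0]
contact_force: [0.1, 0.4, -1.6]
opening: 0.0317
grasp_force: 25.0
```

Request:
play_rows --pt "0.02 0 0 0.001 0" --pt "0.02 0 0 0 0"

```text
time: 25.7
position: [0.6047, -0.1519, 0.0166]
eef_rot: [0.638, 0.77, -0.0, -0.0]
contact_force: [-2.9, 0.6, 5.5]
opening: 0.0321
grasp_force: 25.0
```

Request:
play_rows --pt "0.06 0 0 0 0" --pt "0.06 0 0 0 0" --pt "0.06 0 0 0 0" --pt "0.06 0 0 -0.02 0" --pt "0.06 0 0 -0.04 0" --pt "0.095 0 0 -0.04 0" --pt "0.095 0 0 -0.04 0" --pt "0.095 0 0 -0.04 0"

```text
time: 26.5
position: [0.6045, -0.1517, 0.197]
eef_rot: [0.638, 0.77, 0.0, 0.0]
contact_force: [0.4, -0.5, -0.5]
opening: 0.0787
grasp_force: 0.0
```

Request:
play_rows --pt "0.095 0.045 -0.019 0 0" --pt "0.095 0.045 -0.019 0 0" --pt "0.095 0.045 -0.019 0 0" --pt "0.095 0.045 -0.019 0 0" --pt "0.095 0.045 -0.019 0 0" --pt "0.095 0.045 -0.019 0 0" --pt "0.095 0 0 0 0" --pt "0.095 0 0 0 0"

```text
time: 27.3
position: [0.4425, 0.0931, 0.1957]
eef_rot: [0.637, 0.77, 0.0, 0.001]
contact_force: [-0.3, 0.4, 0.8]
opening: 0.095
grasp_force: 0.0
```

```bash
python3 look.py b2 wrist scene top; python3 - <<'E'
from h import *;import pickle
s,d=pickle.load(open("b2.pkl","rb"));w=d["wrist"];t=d["top"];sc=d["scene"];M=masks(w);p=s["position"]
m=largest(M["amber"],(240,110,400,260));c=cont(m);print(c.min(0),c.max(0))
h=cv2.convexHull(c)[:,0]
print("amber body z.062",circ(w,m,.062,s),cfit(cast(w,h,.062,s)))
lo=h[h[:,1]>np.median(h[:,1])];print("lower arc",cfit(cast(w,lo,.062,s)))
inn=cv2.morphologyEx(m,cv2.MORPH_CLOSE,np.ones((45,45)))
k=largest((inn>0)&(m==0),(240,110,400,260));print("cap z.088",circ(w,k,.088,s),"tcp proj",project(w,[[*p[:2],.088],[*p[:2],.062]],s))
# block on plate, wrist/top/scene
for n,f,B in(("top",t,(335,150,415,200)),("scene",sc,(210,130,290,220))):
    g=masks(f)
    for k,z in(("red",.022),("green",.08),("yellow",.052)):
        b=blobs(largest(g[k],B)*0+ (g[k]&(cv2.rectangle(np.zeros(g[k].shape,np.uint8),B[:2],B[2:],1,-1)>0)),6)
        for c,st,_ in b:print(n,k,c.round(1),st.tolist(),cast(f,c,z)[0].round(4),cast(f,c,.08)[0].round(4) if k=="red" else "")
E
```

```text
27.3 [0.4425 0.0931 0.1957] [6.375e-01 7.705e-01 2.000e-04 6.000e-04] 0.09499789029462967
[294 153] [352 217]
amber body z.062 [442.6  99.3  54.5  60.6] [442.5  99.3  29.3]
lower arc [443.   97.   27.8]
cap z.088 [443.1  98.4  33.   34.8] tcp proj [[321.89114699 198.60348992]
 [321.91554648 192.61733414]]
top red [397.6 168.7] [395, 160, 6, 18, 59] [ 0.6145 -0.2104  0.022 ] [ 0.6019 -0.1997  0.08  ]
top red [352.9 176.1] [351, 167, 5, 18, 41] [ 0.5912 -0.0936  0.022 ] [ 0.5797 -0.0885  0.08  ]
top red [368.1 169. ] [366, 167, 5, 5, 20] [ 0.6111 -0.1331  0.022 ] [ 0.5987 -0.1261  0.08  ]
top green [389.  165.6] [387, 163, 5, 6, 21] [ 0.6091 -0.1783  0.08  ] 
top yellow [375.8 171.9] [361, 163, 33, 17, 301] [ 0.5978 -0.1491  0.052 ] 
scene red [228.1 174.5] [225, 171, 7, 8, 31] [ 0.6321 -0.2044  0.022 ] [ 0.6449 -0.1594  0.08  ]
scene red [254.3 175.8] [251, 173, 7, 7, 33] [ 0.585  -0.1654  0.022 ] [ 0.6015 -0.1235  0.08  ]
scene red [267.9 199.4] [260, 192, 17, 16, 77] [ 0.595  -0.0909  0.022 ] [ 0.6106 -0.0549  0.08  ]
scene green [238.  162.2] [235, 159, 7, 8, 45] [ 0.6107 -0.1764  0.08  ] 
scene yellow [241.8 165.8] [240, 164, 4, 5, 11] [ 0.6016 -0.1845  0.052 ] 
scene yellow [249.3 183.5] [231, 167, 36, 33, 502] [ 0.6134 -0.132   0.052 ] 
scene yellow [250.6 172.2] [250, 171, 3, 4, 8] [ 0.595 -0.157  0.052]
```

The block is centred on the plate to about 1 mm, with yaw about 0.19. Next I grasp the amber bottle at about (442.8,94.7).

Request:
play_rows --pt "0.095 0.0015 0 0.03 0" --pt "0.095 0 0 0.04 0" --pt "0.095 0 0 0.04 0" --pt "0.095 0 0 0.04 0" --pt "0.095 0 0 0.02 0" --pt "0.095 0 0 0.004 0" --pt "0.095 0 0 0 0"

```text
time: 28.15
position: [0.4426, 0.0931, 0.0212]
eef_rot: [0.639, 0.769, -0.001, -0.0]
contact_force: [0.3, 0.6, 0.6]
opening: 0.0951
grasp_force: 0.0
```

Request:
play_rows --pt "0.045 0 0 0 0" --pt "0.045 0 0 0 0" --pt "0.045 0 0 0 0" --pt "0.045 0 0 0 0" --pt "0.045 0 0 0 0" --pt "0.045 0 0 0 0" --pt "0.045 0 0 0 0" --newtons 30

```text
time: 28.85
position: [0.4428, 0.0941, 0.022]
eef_rot: [0.638, 0.77, 0.0, 0.0]
contact_force: [-0.5, -0.2, 1.8]
opening: 0.0554
grasp_force: 30.0
```

Request:
play_rows --pt "0.045 0 0 -0.01 0" --pt "0.045 0 0 -0.03 0" --pt "0.045 0 0 -0.03 0" --pt "0.045 0 0 -0.02 0" --pt "0.045 -0.019 0.039 0 0" --pt "0.045 -0.019 0.039 0 0" --pt "0.045 -0.019 0.039 0 0" --pt "0.045 -0.019 0.039 0 0" --pt "0.045 -0.019 0.039 0 0" --pt "0.045 0 0 0 0" --pt "0.045 0 0 0 0"

```text
time: 29.95
position: [0.6512, 0.0364, 0.1104]
eef_rot: [0.639, 0.77, -0.001, -0.001]
contact_force: [-0.7, -0.5, -2.0]
opening: 0.0554
grasp_force: 30.0
```

```bash
sleep 0; python3 - <<'E'
from cell import robot
import numpy as np
s=robot.get_state();p=s["position"];d=np.array([.6512,.0369])-p[:2];print(p,s["eef_rot"],"dx",d@[-.184,.983],"dy",d@[.983,.184],"dz",p[2]-.022)
E
```

```text
[0.65119849 0.03636563 0.11042028] [ 0.63862285  0.76951842 -0.00087862 -0.001216  ] dx 0.0005250080111616926 dy 9.980877760433681e-05 dz 0.0884202792934278
```

Request:
play_rows --pt "0.045 0 0 0.03 0" --pt "0.045 0 0 0.03 0" --pt "0.045 0 0 0.02 0" --pt "0.045 0 0 0.005 0" --pt "0.045 0 0 0.002 0" --pt "0.045 0 0 0 0" --pt "0.045 0 0 0 0"

```text
time: 30.65
position: [0.6527, 0.0367, 0.0267]
eef_rot: [0.638, 0.77, 0.001, 0.001]
contact_force: [0.6, 0.2, -3.0]
opening: 0.0553
grasp_force: 30.0
```

Request:
play_rows --pt "0.045 0 0 0.001 0" --pt "0.045 0 0 0 0"

```text
time: 30.85
position: [0.6521, 0.0366, 0.0245]
eef_rot: [0.638, 0.77, 0.0, 0.0]
contact_force: [0.3, -0.3, -2.7]
opening: 0.0552
grasp_force: 30.0
```

Request:
play_rows --pt "0.045 0 0 0.001 0" --pt "0.045 0 0 0 0"

```text
time: 31.05
position: [0.6515, 0.0366, 0.0225]
eef_rot: [0.638, 0.77, -0.0, -0.0]
contact_force: [-0.9, -0.5, -2.2]
opening: 0.0548
grasp_force: 30.0
```

Request:
play_rows --pt "0.045 0 0 0.001 0" --pt "0.045 0 0 0 0"

```text
time: 31.25
position: [0.6517, 0.0366, 0.022]
eef_rot: [0.638, 0.77, -0.0, 0.0]
contact_force: [-1.4, -1.2, 1.3]
opening: 0.0551
grasp_force: 30.0
```

Request:
play_rows --pt "0.07 0 0 0 0" --pt "0.095 0 0 0 0" --pt "0.095 0 0 0 0" --pt "0.095 0 0 0 0" --pt "0.095 0 0 0 0" --pt "0.095 0 0 -0.02 0" --pt "0.095 0 0 -0.04 0" --pt "0.095 0 0 -0.04 0" --pt "0.095 0 0 -0.04 0" --pt "0.095 0 0 -0.035 0" --pt "0.095 0 0 0 0"

```text
time: 32.35
position: [0.6553, 0.0366, 0.2045]
eef_rot: [0.638, 0.77, 0.004, 0.005]
contact_force: [-0.7, -0.3, 1.4]
opening: 0.0954
grasp_force: 0.0
```

Request:
play_rows --pt "0.095 0.0295 -0.027 0 0" --pt "0.095 0.0295 -0.027 0 0" --pt "0.095 0.0295 -0.027 0 0" --pt "0.095 0.0295 -0.027 0 0" --pt "0.095 0.0295 -0.027 0 0" --pt "0.095 0.0295 -0.027 0 0" --pt "0.095 0.0295 -0.027 0 0" --pt "0.095 0 0 0 0" --pt "0.095 0 0 0 0"

```text
time: 33.25
position: [0.4272, 0.2049, 0.1961]
eef_rot: [0.638, 0.77, -0.0, 0.0]
contact_force: [0.6, 0.5, 0.1]
opening: 0.0952
grasp_force: 0.0
```

```bash
python3 look.py b3 wrist scene top; python3 - <<'E'
from h import *;import pickle
s,d=pickle.load(open("b3.pkl","rb"));w=d["wrist"];t=d["top"];sc=d["scene"];M=masks(w);p=s["position"]
m=largest(M["blue"],(260,130,380,260));print("cap",circ(w,m,.088,s))
H=hsv(w).astype(int);b=largest(((H[...,2]>200)&(H[...,1]<60))|(m>0),(250,110,390,260));h=cv2.convexHull(cont(b))[:,0];print(h.min(0),h.max(0))
lo=h[h[:,1]>np.median(h[:,1])];print("body",cfit(cast(w,h,.062,s)),"lower arc",cfit(cast(w,lo,.062,s)))
for n,f in(("top",t),("scene",sc)):
    g=masks(f)["amber"]
    e=project(f,[[.651,.037,.062]])[0].astype(int);B=(e[0]-22,e[1]-22,e[0]+22,e[1]+30);m=largest(g,B);hh=cv2.convexHull(cont(m))[:,0];print(n,"amber",cfit(cast(f,hh,.062)),m.sum(),[cont(m).min(0),cont(m).max(0)])
    V=hsv(f)[...,2];im=cv2.morphologyEx(m,cv2.MORPH_CLOSE,np.ones((15,15)));k=largest((im>0)&(m==0),B);print(" cap",cen(f,k,.088),k.sum())
E
```

```text
33.25 [0.4272 0.2049 0.1961] [ 6.377e-01  7.703e-01 -1.000e-04  2.000e-04] 0.09517698664984899
cap [427.9 208.4  31.4  33.8]
[294 156] [352 219]
body [427.6 208.7  29.1] lower arc [427.9 206.7  28. ]
top amber [644.4  35.9  31.6] 316 [array([293, 139], dtype=int32), array([314, 164], dtype=int32)]
 cap [0.64965684 0.03728306 0.088     ] 153
scene amber [657.   50.4  35.4] 634 [array([262, 236], dtype=int32), array([291, 271], dtype=int32)]
 cap [0.65634355 0.05261953 0.088     ] 64
```

The amber bottle is in place: the top view puts its cap at (649.7,37.3) against a target of (651,37). Next the blue bottle at about (427.9,204.5).

Request:
play_rows --pt "0.095 0 0.0005 0.03 0" --pt "0.095 0 0 0.04 0" --pt "0.095 0 0 0.04 0" --pt "0.095 0 0 0.04 0" --pt "0.095 0 0 0.02 0" --pt "0.095 0 0 0.004 0" --pt "0.095 0 0 0 0"

```text
time: 34.1
position: [0.4284, 0.2041, 0.0222]
eef_rot: [0.639, 0.769, -0.001, -0.0]
contact_force: [0.1, 0.3, 0.7]
opening: 0.095
grasp_force: 0.0
```

Request:
play_rows --pt "0.045 0 0 0 0" --pt "0.045 0 0 0 0" --pt "0.045 0 0 0 0" --pt "0.045 0 0 0 0" --pt "0.045 0 0 0 0" --pt "0.045 0 0 0 0" --pt "0.045 0 0 0 0" --newtons 30

```text
time: 34.8
position: [0.4282, 0.2048, 0.0229]
eef_rot: [0.638, 0.77, 0.0, 0.0]
contact_force: [-1.6, -0.6, 1.9]
opening: 0.055
grasp_force: 30.0
```

Request:
play_rows --pt "0.045 0 0 -0.01 0" --pt "0.045 0 0 -0.03 0" --pt "0.045 0 0 -0.03 0" --pt "0.045 0 0 -0.02 0" --pt "0.045 0.002 0.038 0 0" --pt "0.045 0.002 0.038 0 0" --pt "0.045 0.002 0.038 0 0" --pt "0.045 0.002 0.038 0 0" --pt "0.045 0.002 0.036 0 0" --pt "0.045 0 0 0 0" --pt "0.045 0 0 0 0" --pt "0.045 0 0 0 0"

```text
time: 36.0
position: [0.6099, 0.2491, 0.1123]
eef_rot: [0.638, 0.77, -0.001, -0.0]
contact_force: [0.4, 0.0, -2.4]
opening: 0.0551
grasp_force: 30.0
```

Request:
play_rows --pt "0.045 0 0 0.03 0" --pt "0.045 0 0 0.03 0" --pt "0.045 0 0 0.02 0" --pt "0.045 0 0 0.005 0" --pt "0.045 0 0 0.002 0" --pt "0.045 0 0 0 0" --pt "0.045 0 0 0 0"

```text
time: 36.7
position: [0.6122, 0.2497, 0.0277]
eef_rot: [0.638, 0.77, 0.001, 0.001]
contact_force: [-0.2, 0.2, -1.4]
opening: 0.0547
grasp_force: 30.0
```

Request:
play_rows --pt "0.045 0 0 0.001 0" --pt "0.045 0 0 0 0"

```text
time: 36.9
position: [0.6116, 0.2495, 0.0255]
eef_rot: [0.638, 0.77, 0.001, 0.0]
contact_force: [0.5, -0.1, -2.0]
opening: 0.0546
grasp_force: 30.0
```

Request:
play_rows --pt "0.045 0 0 0.001 0" --pt "0.045 0 0 0 0"

```text
time: 37.1
position: [0.6111, 0.2493, 0.0235]
eef_rot: [0.638, 0.77, -0.0, -0.0]
contact_force: [1.1, -0.1, -2.1]
opening: 0.0548
grasp_force: 30.0
```

Request:
play_rows --pt "0.045 0 0 0.001 0" --pt "0.045 0 0 0 0"

```text
time: 37.3
position: [0.6112, 0.2494, 0.0229]
eef_rot: [0.638, 0.77, 0.0, -0.0]
contact_force: [-1.1, 0.9, 0.1]
opening: 0.0545
grasp_force: 30.0
```

Request:
play_rows --pt "0.045 0 0 0.0005 0" --pt "0.045 0 0 0 0"

```text
time: 37.5
position: [0.6112, 0.2493, 0.0229]
eef_rot: [0.638, 0.77, 0.0, 0.0]
contact_force: [-3.5, -0.6, 5.1]
opening: 0.0547
grasp_force: 30.0
```

Request:
play_rows --pt "0.07 0 0 0 0" --pt "0.095 0 0 0 0" --pt "0.095 0 0 0 0" --pt "0.095 0 0 0 0" --pt "0.095 0 0 0 0" --pt "0.095 0 0 -0.02 0" --pt "0.095 0 0 -0.04 0" --pt "0.095 0 0 -0.04 0" --pt "0.095 0 0 -0.04 0" --pt "0.095 0 0 -0.035 0" --pt "0.095 0 0 0 0"

```text
time: 38.6
position: [0.6146, 0.2505, 0.2051]
eef_rot: [0.638, 0.77, 0.005, 0.003]
contact_force: [0.3, 1.2, 1.2]
opening: 0.095
grasp_force: 0.0
```

Request:
play_rows --pt "0.095 -0.02 -0.045 0 0" --pt "0.095 -0.02 -0.045 0 0" --pt "0.095 -0.02 -0.045 0 0" --pt "0.095 -0.02 -0.045 -0.03 0" --pt "0.095 -0.02 -0.03 -0.03 0" --pt "0.095 0 0 -0.03 0" --pt "0.095 0 0 0 0" --pt "0.095 0 0 0 0"

```text
time: 39.4
position: [0.4287, 0.1158, 0.2832]
eef_rot: [0.638, 0.77, 0.0, 0.0]
contact_force: [-0.4, -0.1, -0.2]
opening: 0.0946
grasp_force: 0.0
```

```bash
python3 look.py b4 wrist scene top; python3 - <<'E'
from h import *;import pickle
s,d=pickle.load(open("b4.pkl","rb"));t=d["top"];sc=d["scene"]
s0,d0=pickle.load(open("f0.pkl","rb"))
M=masks(t);m=largest(M["blue"],(200,130,250,175));print("blue cap",cen(t,m,.088),m.sum())
e=project(t,[[.651,.037,.062]])[0].astype(int);B=(e[0]-22,e[1]-22,e[0]+22,e[1]+30);m=largest(M["amber"],B)
im=cv2.morphologyEx(m,cv2.MORPH_CLOSE,np.ones((15,15)));print("amber cap",cen(t,largest((im>0)&(m==0),B),.088))
e=project(sc,[[.611,.249,.088]])[0].astype(int);m=largest(masks(sc)["blue"],(e[0]-25,e[1]-25,e[0]+25,e[1]+25));print("blue cap sc",cen(sc,m,.088),m.sum())
for n,f,B in(("now",t,None),("then",d0["top"],None)):
    for k,z,b in(("blue",.05,(345,212,380,245)),("white",.04,(383,228,408,252))):
        m=largest(masks(f)[k],b);print(n,k,cen(f,m,z).round(4),m.sum())
a=cv2.resize(t["color"][110:260,190:430][...,::-1],(800,500));cv2.imwrite("pics/b4c.png",a)
E
```

```text
39.4 [0.4287 0.1158 0.2832] [6.385e-01 7.696e-01 4.000e-04 4.000e-04] 0.09462568042468075
blue cap [0.60960426 0.24809599 0.088     ] 147
amber cap [0.64964935 0.03724802 0.088     ]
blue cap sc [0.61328413 0.25063368 0.088     ] 344
now blue [ 0.4515 -0.1136  0.05  ] 209
now white [ 0.4246 -0.2021  0.04  ] 197
then blue [ 0.4526 -0.1132  0.05  ] 186
then white [ 0.4246 -0.2024  0.04  ] 191
```

View pics/b4c.png

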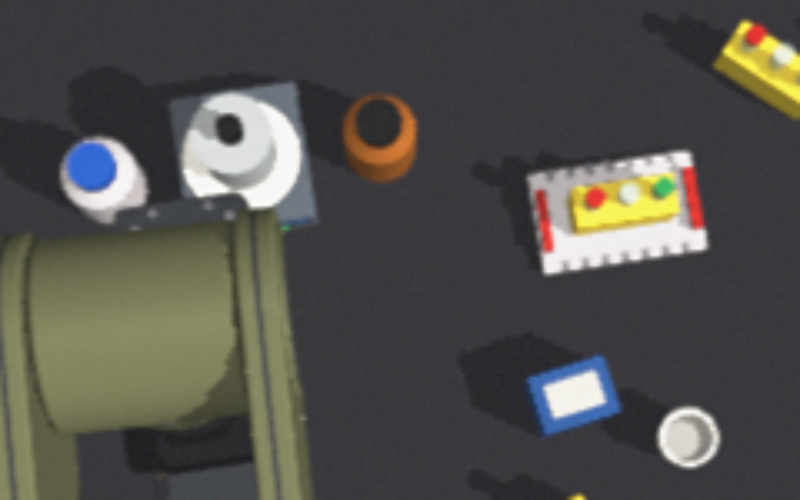

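The canister is closed on the disc, and both bottles stand beside the stirrer (blue near crop (105,175), amber (380,135)). The block is centred on the plate (625,200), and the carton and cup have not moved. Handing in.

```bash
python3 -c "
from cell import robot
print(robot.job_done())"
```

```text
the job is handed in; nothing more can be done
None
```

I did every step in the order asked and handed the job in at about 39 s; in the last images everything stands within about 2 mm of its target and the carton and cup are where they were, but no verdict was returned.

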